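# Unload the cover plates from the wash rack

## Task

Swing the red keeper lever through its quarter turn to the open stop, draw every cover plate up out of the slotted rack and lay it down flat inside the yellow bin (plates may overlap). When all of them are in, put the red batch marker in the bin with them, then swing the lever fully back to locked over the empty rack. Leave the housing, toolpost, oil cup and parts cup where they are.

Things in the scene. Friction and masses are not known exactly. Their poses are not given: they have to be found in the camera images.
- rack_base (a point): Slotted rack, fixed (blue combs, grey 224 x 90 mm base). Point: centre of its inner floor, 10 mm above the bench; x along the row, y to the lever side, z up. Four slots at x = -69, -23, 23, 69 mm (some empty), 11 mm wide in x, open on top; they hold only a plate's upright edges: combs at |y| 21 to 40 mm, 50 mm high above this point; between them it is open, so plates lift straight up.
- keeper_mid (a point): Middle of the steel keeper bar's underside, 108.5 mm above the bench (3.5 mm above the plate tops); bar 228 mm long in the rack's x, 14 wide, 10 high, on two grey uprights (rack x = +-106, y 14 to 58 mm) just below its ends. The lever moves it: locked, it lies over the plate tops at rack y = 23 mm and blocks them; open, at y = 48 mm, clear of them.
- lever_pivot (a point): Pivot of the keeper lever, 105 mm to the +y side of the rack's middle (rack frame as rack_base) and 93 mm above the bench, on a steel post of 38 mm diameter that ends under the lever. Its axis is vertical; x and y axes as rack_base.
- lever_grip (a point): Middle of the red handle of the lever, 75 mm from the pivot; the handle is 50 mm long (50 to 100 mm from the pivot), 18 mm wide, 18 mm high, 84 to 102 mm above the bench, with nothing below it. This point's own x axis runs along the lever from grip to pivot.
- lever (a joint): Angle of the keeper lever, rad: 0 = locked (lever points along the rack's -x), 1.571 = open, at the end stop (points along the rack's +y, away from the rack); seen from above it opens clockwise. It stays where it is left; about 2 N at the handle moves it. The keeper bar moves with it.
- bin_floor (a point): Yellow painted steel tilting bin, parked level and fixed on a dark pivot frame. This point is the centre of its inner floor, 26 mm above the bench; inside it measures 220 mm (x) by 200 mm (y), walls 4 mm thick and 60 mm high above the floor (rim 86 mm above the bench); z up. The frame's side plates stand up to 120 mm out along y, below the rim.
- plate0_center (a point): Aluminium cover plate with three dark hole marks, 8 mm thick (its x) x 60 mm wide (its y) x 95 mm tall (its z), about 120 g. This point is its centre. It starts upright in a rack slot (38 mm clear between neighbouring plates), its upper 45 mm standing out above the combs. May be absent (None).
- plate1_center (a point): Aluminium cover plate with three dark hole marks, 8 mm thick (its x) x 60 mm wide (its y) x 95 mm tall (its z), about 120 g. This point is its centre. It starts upright in a rack slot (38 mm clear between neighbouring plates), its upper 45 mm standing out above the combs. May be absent (None).
- plate2_center (a point): Aluminium cover plate with three dark hole marks, 8 mm thick (its x) x 60 mm wide (its y) x 95 mm tall (its z), about 120 g. This point is its centre. It starts upright in a rack slot (38 mm clear between neighbouring plates), its upper 45 mm standing out above the combs. May be absent (None).
- plate3_center (a point): Aluminium cover plate with three dark hole marks, 8 mm thick (its x) x 60 mm wide (its y) x 95 mm tall (its z), about 120 g. This point is its centre. It starts upright in a rack slot (38 mm clear between neighbouring plates), its upper 45 mm standing out above the combs. May be absent (None).
- marker_center (a point): Red batch marker with a white band, standing on the bench: round foot 36 mm diameter x 12 mm high, then a square stem 20 x 20 mm (sides along its x and y) up to 46 mm, 50 g. This point is its centre, 23 mm above its underside; z up.
- housing: Rough cast aluminium housing, 110 x 130 mm flange, 95 mm high, loose; origin at the centre of its underside. To be left alone.
- toolpost: Steel quick-change toolpost, 65 mm square, 84 mm high, with a lever to 100 mm, loose; origin at the centre of its underside. To be left alone.
- oilcup: Brass oil cup, 48 mm diameter, 68 mm high, loose; origin at the centre of its underside. To be left alone.
- partscup: Grey plastic parts cup, 80 mm diameter, 70 mm high, loose; origin at the centre of its underside. To be left alone.
There are look-alikes about, which are no part of the job. What is shaped like the part that bears plate3_center but brown or pink is not meant.

How it is judged:
On the way, in this order (a step that is already met when the one before it is completed fails the run):
1. the lever is swung to its open stop (value of joint lever above 1.45 rad), for 0.2 s.
2. every plate lies flat in the bin (x of plate0_center in the frame of bin_floor between -0.108 and 0.108 m and y of plate0_center in the frame of bin_floor between -0.098 and 0.098 m and z of each of plate0_center, plate1_center, plate2_center, plate3_center in the frame of bin_floor below 0.055 m and angle between the x axis of each of plate0_center, plate1_center, plate2_center, plate3_center and the z axis of bin_floor, either way round below 0.5 rad and x of plate1_center in the frame of bin_floor between -0.108 and 0.108 m and y of plate1_center in the frame of bin_floor between -0.098 and 0.098 m and x of plate2_center in the frame of bin_floor between -0.108 and 0.108 m and y of plate2_center in the frame of bin_floor between -0.098 and 0.098 m and x of plate3_center in the frame of bin_floor between -0.108 and 0.108 m and y of plate3_center in the frame of bin_floor between -0.098 and 0.098 m), for 0.2 s.
3. the batch marker is in the bin too (x of marker_center in the frame of bin_floor between -0.108 and 0.108 m and y of marker_center in the frame of bin_floor between -0.098 and 0.098 m and z of marker_center in the frame of bin_floor below 0.075 m), for 0.2 s.
4. the lever is swung back to locked (value of joint lever below 0.1 rad), for 0.2 s.
At the end, for the whole second after the job is handed in: Every plate that is present lies inside the bin, its face within 0.5 rad of level and its centre less than 55 mm above the bin floor; the marker is inside the bin (standing or lying, centre less than 75 mm above the floor); the lever is back within 0.1 rad of locked (all of step 2 and all of step 3 and value of joint lever below 0.1 rad); the robot touches nothing.
It fails at once if the housing is shoved more than 30 mm or tipped (distance of housing from where it was at the start of the episode above 0.03 m or angle between housing's own z axis and vertical above 0.4 rad).
It fails at once if the toolpost is shoved more than 30 mm or tipped (distance of toolpost from where it was at the start of the episode above 0.03 m or angle between toolpost's own z axis and vertical above 0.4 rad).
It fails at once if the oilcup is shoved more than 30 mm or tipped (distance of oilcup from where it was at the start of the episode above 0.03 m or angle between oilcup's own z axis and vertical above 0.4 rad).
It fails at once if the partscup is shoved more than 30 mm or tipped (distance of partscup from where it was at the start of the episode above 0.03 m or angle between partscup's own z axis and vertical above 0.4 rad).
Of plate0, plate1, plate2, plate3 only 2 to 4 are there at a start; the rules pass over those that are not, and their reading is None.
At some moment in a run one of marker may be knocked a few centimetres aside while the robot is not near it.
Once in a run the grip may slacken for a moment while it holds something.
It also fails if it takes over 210 s, if anything falls off the work surface, if the arm or the gripper's body presses on something with over 40 N, if the wrist force passes 120 N, or if a joint passes its speed limit or range.

## Robot

A 6-joint arm with a two-finger parallel gripper is mounted at the origin on the work surface. World frame = base frame: x ahead of the robot, y to its left, z up, the work surface at z = 0. Lengths are in m, angles in rad, forces in N, time in s.
With the tool pointing down it reaches from about 0.325 to 0.925 m from the base axis. Payload 3.1 kg.
Tool frame: the origin (TCP) lies between the finger pads; the fingertips stand ctrl.finger_overhang ahead of it and the grasp point (between the pads) lies 8 mm behind it (ctrl.finger_overhang is the distance from the TCP to the fingertips, in m); z points along the fingers, x is the direction in which the jaws open and shut, and the axes are right-handed (so a half turn about z gives the same grasp; the last joint's range is limited). The gripper opens to 85 mm and grips with 20 to 120 N. Pads are 22 mm wide; open, the fingers measure 114 mm over their backs; the gripper's body (76 mm by 85 mm) begins 54 mm behind the grasp point. The pads swing forward as they close: fully open they stand 13 mm farther back than shut.
Start: joints at [-1.42, 0.217, 1.613, -0, 1.311, -0.112], TCP at [0.162, -0.604, 0.242] pointing down, gripper open.
Joint ranges: [-2.75, 2.75], [-0.78, 2.1], [0.31, 2.55], [-1.13, 4.27], [0.13, 2.63], [-2.58, 2.58]. Speed limits (rad/s): [2.79, 2.79, 3.14, 3.14, 3.14, 3.14].

## Interface

Orientations are given as a unit quaternion [x, y, z, w].
In Python, from cell import ctrl, vision, job gives the robot as it stands. The module is installed in compiled form; this text tells all that it offers.
- The arm moves only by the shell command python3 -m jog 'ROWS' [FORCE]. ROWS is JSON, a list of rows, each a list of 5 numbers: the finger opening in mm, from 0 to 85.4, then the shift along the tool's x, y, z in mm, then the turn about the tool's z in degrees. In form: [[fingers, dx, dy, dz, spin], ...]. A call has 1 to 20 rows; each row is the pose to reach, as a shift and turn from the pose commanded when the call began, along the tool's axes at that moment; what a row does not reach only later rows make up. A row lasts 1/12 s, in which the tool goes at most 41.7 mm and 7.16 degrees, less where a joint would pass 70% of its speed; a pose out of reach is approached as far as the arm can. A call with a gripper value outside its range is refused whole. The fingers move at their own pace and stop on an object; FORCE is the grip in N (left out, the last holds). Time passes only in rows, so rows that repeat a pose let the fingers close. It gives the time, the measured TCP pose, the force and the opening at its end, in the units of the state.
- ctrl.sense(): the state, without advancing time (a new reading comes with each control period).
- vision.get_image(name): name is "scene" or "top"; returns a dict with "image" (384x512x3 uint8, red, green, blue), "fx", "fy", "cx", "cy" (pixels), "world_to_cam" (4x4, takes a point from world to camera coordinates). Camera axes: x right, y up, looking along -z (the intrinsics and any distortion apply to the point x, -y, -z); pixel columns grow to the right and rows downward; lengths in m; the calibration is good to about 2 mm. A picture is of the moment at which its call begins. There is no depth.
- job.job_done(): hands the job in, once; it reports no verdict.
The state is a dict: "t": time; "qpos": joint angles; "qd": joint speeds; "effort": joint torques, N m; "tcp_pos": TCP position; "tool_rot": TCP orientation; "ft_force": force on the tool from outside, world axes, zero at the start; "moment": the same for the moment, N m; "gripper_width": finger opening in m.
Only numpy, scipy, OpenCV 4.12 (cv2) and the standard library are available. Lean on these libraries where they do the work, as an engineer would, in place of code of your own. Each camera call takes 0.05 s, during which the arm holds its last target.

## Working session

There is one attempt and no reset: what is moved stays moved. The work goes in short steps, Python scripts to look and compute and a shell command to move; the robot and the scene stay as the last step left them, time stands still between calls to the robot, and variables do not carry over. Pictures are saved under pics/ and viewed, and the job is handed in when it is done.

```bash
mkdir -p pics; cat > h.py <<'E'
import numpy as np, cv2
from cell import ctrl, vision, job
def shot(n,f):
    d=vision.get_image(n); cv2.imwrite('pics/'+f+'.png',cv2.cvtColor(d['image'],cv2.COLOR_RGB2BGR)); 
    np.savez('pics/'+f+'.npz',**{k:d[k] for k in d}); return d
def load(f): return dict(np.load('pics/'+f+'.npz',allow_pickle=True))
def proj(d,p):
    c=np.array(d['world_to_cam'])@np.append(p,1); x,y,z=c[0],-c[1],-c[2]
    return np.array([d['fx']*x/z+d['cx'],d['fy']*y/z+d['cy']])
def ray(d,u,v):
    M=np.linalg.inv(d['world_to_cam']); r=np.array([(u-d['cx'])/d['fx'],-(v-d['cy'])/d['fy'],-1.]);
    return M[:3,3],M[:3,:3]@r
def onz(d,u,v,z):
    o,r=ray(d,u,v); return o+r*(z-o[2])/r[2]
E
python3 - <<'E'
from h import *
s=ctrl.sense(); print({k:np.round(v,3) for k,v in s.items()}, ctrl.finger_overhang)
for n in ('scene','top'):
    d=shot(n,n+'0'); print(n,[k for k in d],d['fx'],d['fy'],d['cx'],d['cy'],np.round(d['world_to_cam'],3).tolist())
    cv2.imwrite('pics/'+n+'0b.png',cv2.resize(cv2.cvtColor(d['image'],cv2.COLOR_RGB2BGR),(800,600),interpolation=cv2.INTER_CUBIC))
E
```

```text
{'t': np.float64(0.0), 'qpos': array([-1.42 ,  0.218,  1.615, -0.   ,  1.311, -0.112]), 'qd': array([-0.001,  0.   ,  0.001, -0.   , -0.   , -0.001]), 'effort': array([-1.0000e-03, -3.9685e+01, -3.0385e+01, -0.0000e+00,  1.0000e-02,
       -0.0000e+00]), 'tcp_pos': array([ 0.162, -0.603,  0.241]), 'tool_rot': array([ 0.794, -0.608, -0.001, -0.001]), 'ft_force': array([-0.7  ,  0.351, -0.403]), 'moment': array([ 0.05 ,  0.014, -0.01 ]), 'gripper_width': np.float64(0.085)} 0.011
scene ['image', 'fx', 'fy', 'cx', 'cy', 'world_to_cam'] 381.2583718058195 381.2583718058195 264.03478952987734 192.77822680613065 [[-0.816, 0.578, -0.002, 0.447], [-0.444, -0.624, 0.643, 0.183], [0.37, 0.526, 0.766, -1.19], [0.0, 0.0, 0.0, 1.0]]
top ['image', 'fx', 'fy', 'cx', 'cy', 'world_to_cam'] 467.122186394621 467.122186394621 258.9385343883146 183.48137131717988 [[-0.023, -1.0, -0.008, -0.02], [0.996, -0.024, 0.086, -0.534], [-0.086, -0.006, 0.996, -1.177], [0.0, 0.0, 0.0, 1.0]]
```

View pics/scene0b.png

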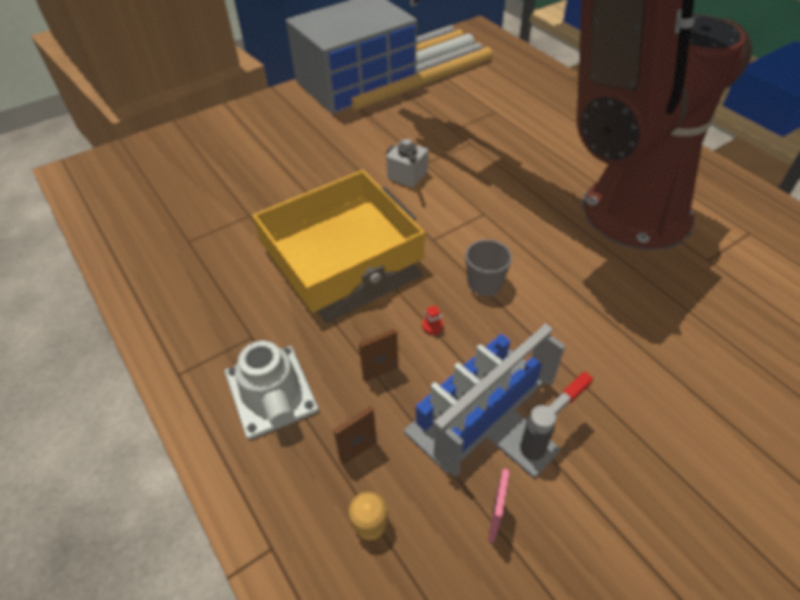

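View pics/top0b.png

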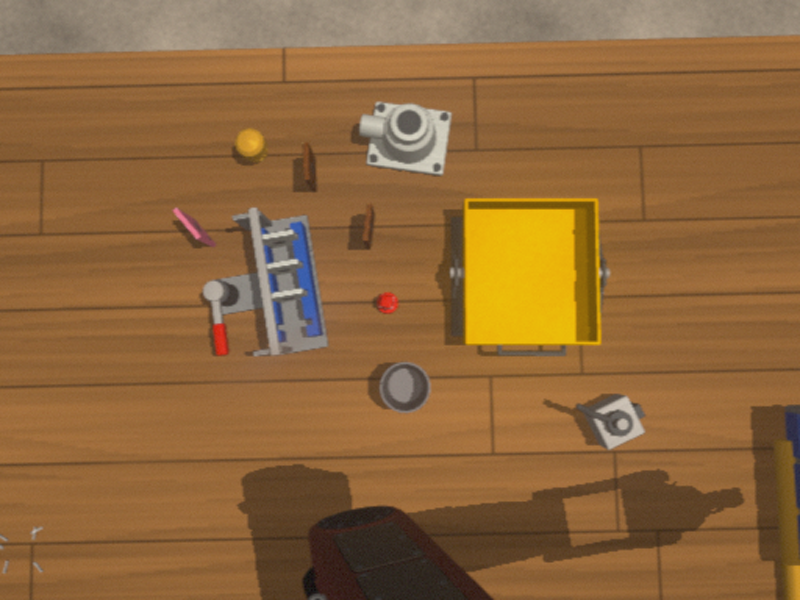

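The scene view shows the rack with three light plates between the blue combs, the red lever at the 800x600 pixel (578,388), and the red marker at (433,320). The top view has plates at (280,236), (284,265) and (287,295), the lever handle at (220,340), the bin at (532,272) and the marker at (387,303).

Look-alikes in the top view:
- Brown plates: (308,167) and (369,227)
- Pink plate: (193,227)

I choose the light aluminium plates in the rack and will check that in close crops.

```bash
python3 - <<'E'
from h import *
d=load('top0');im=cv2.cvtColor(d['image'],cv2.COLOR_RGB2BGR)
c=im[128:232,108:216]; cv2.imwrite('pics/c1.png',cv2.resize(c,None,fx=5.5,fy=5.5,interpolation=cv2.INTER_CUBIC))
d2=load('scene0');im2=cv2.cvtColor(d2['image'],cv2.COLOR_RGB2BGR)
c=im2[200:310,255:395]; cv2.imwrite('pics/c2.png',cv2.resize(c,None,fx=5.4,fy=5.4,interpolation=cv2.INTER_CUBIC))
for dd,nm,zs in ((d,'top',(0.093,0.03)),(d2,'scene',(0.093,0.03))):
    h=cv2.cvtColor(dd['image'],cv2.COLOR_RGB2HSV)
    red=(((h[...,0]<6)|(h[...,0]>174))&(h[...,1]>190)&(h[...,2]>110)).astype(np.uint8)
    n,l,st,ce=cv2.connectedComponentsWithStats(red)
    for i in range(1,n):
        if st[i,4]>20: print(nm,'red',st[i],np.round(ce[i],1),[np.round(onz(dd,*ce[i],z),3) for z in zs])
    y=((h[...,0]>20)&(h[...,0]<30)&(h[...,1]>220)&(h[...,2]>110)).astype(np.uint8)
    n,l,st,ce=cv2.connectedComponentsWithStats(y)
    i=1+np.argmax(st[1:,4]); print(nm,'yellow',st[i],ce[i])
E
```

```text
top red [242 188  12  12 101] [247.6 193.3] [array([ 0.504, -0.005,  0.093]), array([ 0.508, -0.003,  0.03 ])]
top red [136 207  10  20 147] [140.7 216.9] [array([0.454, 0.254, 0.093]), array([0.455, 0.27 , 0.03 ])]
top yellow [ 296  127   89   94 8007] [339.43362058 173.85187961]
scene red [275 197   5   5  21] [276.9 198.8] [array([0.533, 0.032, 0.093]), array([ 0.501, -0.008,  0.03 ])]
scene red [271 205   6   8  22] [273.4 208.8] [array([0.558, 0.051, 0.093]), array([0.528, 0.013, 0.03 ])]
scene red [362 239  16  15 106] [370.2 245.9] [array([0.447, 0.253, 0.093]), array([0.408, 0.233, 0.03 ])]Traceback (most recent call last):
  File "<stdin>", line 14, in <module>
    return _wrapfunc(a, 'argmax', axis=axis, out=out, **kwds)
    return bound(*args, **kwds)
ValueError: attempt to get argmax of an empty sequence
```

```bash
python3 - <<'E'
from h import *
im=cv2.imread('pics/top0.png'); cv2.imwrite('pics/c3.png',cv2.resize(im[115:240,280:400],None,fx=4.8,fy=4.8,interpolation=cv2.INTER_CUBIC))
E
```

```text
(no output)
```

View pics/c1.png

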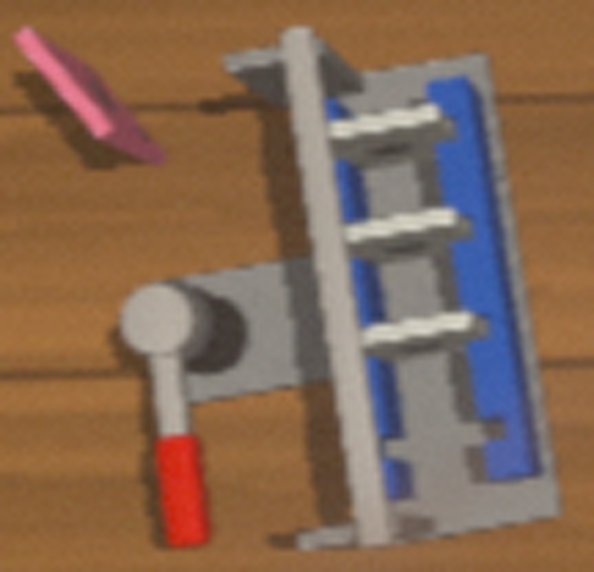

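View pics/c2.png

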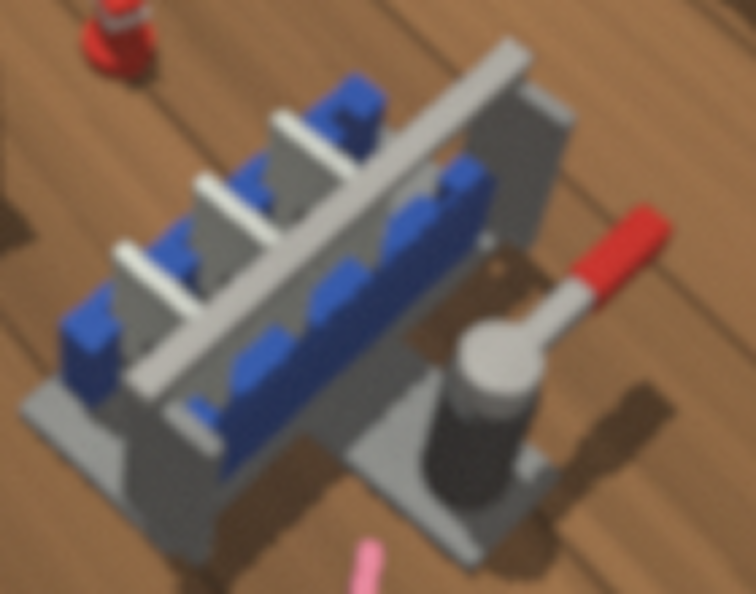

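View pics/c3.png

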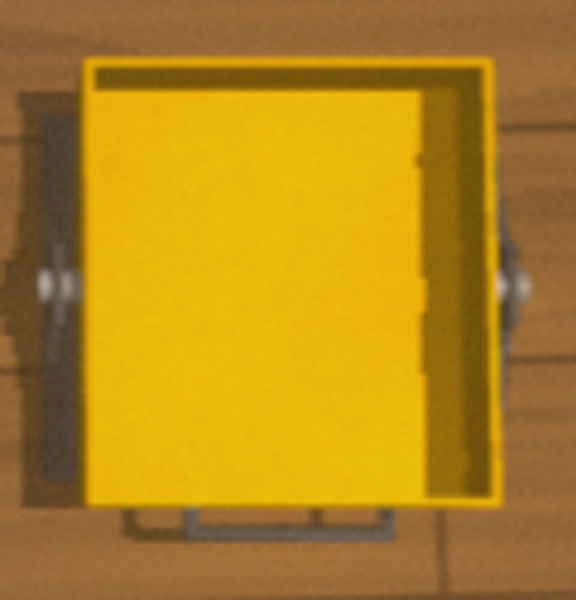

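```bash
python3 - <<'E'
from h import *
d=load('top0')
def px(c,s,o): return (np.array(c)+.5)/s-.5+np.array(o)
P=lambda c,z:onz(d,*px(c,5.5,(108,128)),z)
a=P((298,30),.1185);b=P((370,545),.1185);print('bar',a,b,np.linalg.norm(a-b))
xd=(a-b)/np.linalg.norm(a-b); th=np.arctan2(xd[1],xd[0]); print('th',np.degrees(th))
yd=np.array([-xd[1],xd[0],0])
R=(a+b)/2-.023*yd; print('rack from bar',R)
pv=P((158,318),.105); print('pivot',pv,'rack',pv-.105*yd)
for c in [(437,113),(457,218),(473,322)]:
    p=P(c,.105); q=p-R; print('plate end rack xy',q@xd,q@yd)
for c in [(334,131),(352,233),(369,336)]:
    p=P(c,.105); q=p-R; print('plate left rack xy',q@xd,q@yd)
for c in [(540,470),(437,80)]:
    p=P(c,.060); q=p-R; print('comb',q@xd,q@yd)
for c in [(486,57),(558,512)]:
    p=P(c,.010); q=p-R; print('base corner(112,-45)',q@xd,q@yd)
for z in (.102,):
  g=P((176,437),z); e=P((188,545),z); print('handle',g,e,np.linalg.norm(g-e), 'grip pred',pv-.075*xd)
B=[onz(d,*px(c,4.8,(280,115)),.086) for c in [(83,57),(492,57),(502,504),(86,506)]]
print(np.round(B,4),'c',np.mean(B,0)); print([np.linalg.norm(B[i]-B[(i+1)%4]) for i in range(4)])
E
```

```text
bar [0.65164544 0.19656472 0.1185    ] [0.42812627 0.1669349  0.1185    ] 0.22547448649525423
th 7.5511336002761205
rack from bar [0.54290831 0.15894927 0.1185    ]
pivot [0.52872266 0.26118026 0.105     ] rack [0.54252081 0.15709082 0.105     ]
plate end rack xy 0.06978804276135783 -0.029741932840071143
plate end rack xy 0.022553963592758797 -0.03184125696304513
plate end rack xy -0.023637820262793433 -0.03226605582197729
plate left rack xy 0.06892495871121594 0.01602159648042527
plate left rack xy 0.023149497143519413 0.014439144564965105
plate left rack xy -0.022670782020714406 0.013358835128311437
comb -0.08989459245939257 -0.046570968599863594
comb 0.09326527050912528 -0.02576545093089407
base corner(112,-45) 0.11059454614492913 -0.04371279994964227
base corner(112,-45) -0.10858363080568556 -0.04626395989208788
handle [0.47684206 0.25416564 0.102     ] [0.42992338 0.2490029  0.102     ] 0.04720187052543269 grip pred [0.45437306 0.25132444 0.105     ]
[[ 0.6664 -0.1291  0.086 ]
 [ 0.6612 -0.338   0.086 ]
 [ 0.4334 -0.3325  0.086 ]
 [ 0.4373 -0.1237  0.086 ]] c [ 0.54956447 -0.23080916  0.086     ]
[np.float64(0.20897438765140897), np.float64(0.22785589053001762), np.float64(0.20891454856232558), np.float64(0.22917969206480412)]
```

```bash
cat >> h.py <<'E'
from scipy.spatial.transform import Rotation as Ro
TH=7.3
def rk(x,y):
    c,s=np.cos(np.radians(TH)),np.sin(np.radians(TH)); return np.array([.5428+c*x-s*y,.158+s*x+c*y])
def bn(x,y):
    c,s=np.cos(np.radians(-1.2)),np.sin(np.radians(-1.2)); return np.array([.5496+c*x-s*y,-.2308+s*x+c*y])
def go(x,y,z,yaw=None):
    s=ctrl.sense(); R=Ro.from_quat(s['tool_rot']).as_matrix(); t=R.T@(np.array([x,y,z])-s['tcp_pos'])*1e3
    cy=np.degrees(np.arctan2(R[1,0],R[0,0])); sp=0 if yaw is None else -((yaw-cy+180)%360-180)
    print('row',np.round(t,1),'spin',round(sp,1),'| now',np.round(s['tcp_pos'],4),'yaw',round(cy,1),'w',round(float(s['gripper_width']),4),'F',np.round(s['ft_force'],1),'t',round(float(s['t']),2),'j',np.round(s['qpos'],2))
E
python3 - <<'E'
from h import *
go(.48,-.10,.24,0); print(rk(-.075,.105),rk(0,.105))
E
```

```text
row [-403.  -437.4    2.1] spin -74.9 | now [ 0.1623 -0.6028  0.2411] yaw -74.9 w 0.0851 F [ 0.5 -1.  -0.8] t 0.1 j [-1.42  0.22  1.61  0.    1.31 -0.11]
[0.45506613 0.25261907] [0.52945822 0.26214892]
```

```bash
python3 -m jog '[[60,-403,-437,0,-75],[60,-403,-437,0,-75],[60,-403,-437,0,-75],[60,-403,-437,0,-75],[60,-403,-437,0,-75],[60,-403,-437,0,-75],[60,-403,-437,0,-75],[60,-403,-437,0,-75],[60,-403,-437,0,-75],[60,-403,-437,0,-75],[60,-403,-437,0,-75],[60,-403,-437,0,-75],[60,-403,-437,0,-75],[60,-403,-437,0,-75],[60,-403,-437,0,-75],[60,-403,-437,0,-75],[60,-403,-437,0,-75],[60,-403,-437,0,-75]]' 20
python3 - <<'E'
from h import *
go(*rk(-.075,.105),.16,97.3)
E
```

```text
t: 1.6
tcp_pos: [0.4789, -0.1018, 0.2418]
tool_rot: [1.0, 0.0, -0.001, 0.0]
ft_force: [-0.4, 0.7, 0.2]
gripper_width: 0.06
row [ -23.7 -354.4   81.7] spin -97.3 | now [ 0.4789 -0.1018  0.2418] yaw 0.0 w 0.06 F [-0.4  0.7  0.2] t 1.6 j [-0.35 -0.08  1.92 -0.    1.29 -0.35]
```

```bash
python3 -m jog '[[40,-24,-354,0,-97],[40,-24,-354,0,-97],[40,-24,-354,0,-97],[40,-24,-354,0,-97],[40,-24,-354,0,-97],[40,-24,-354,0,-97],[40,-24,-354,0,-97],[40,-24,-354,0,-97],[40,-24,-354,0,-97],[40,-24,-354,0,-97],[40,-24,-354,0,-97],[40,-24,-354,0,-97],[40,-24,-354,0,-97],[40,-24,-354,0,-97],[40,-24,-354,0,-97],[40,-24,-354,40,-97],[40,-24,-354,80,-97],[40,-24,-354,80,-97],[40,-24,-354,80,-97]]' 20
python3 - <<'E'
from h import *
shot('scene','s1'); d=shot('top','t1')
go(*rk(-.075,.105),.086,97.3)
im=cv2.imread('pics/s1.png')[150:300,255:455]; a=cv2.resize(im,None,fx=4,fy=4,interpolation=cv2.INTER_CUBIC)
cv2.imwrite('pics/s1b.png',a)
E
```

```text
t: 3.18
tcp_pos: [0.4533, 0.2511, 0.1598]
tool_rot: [0.663, 0.748, -0.003, -0.002]
ft_force: [-0.1, 0.8, 0.6]
gripper_width: 0.04
row [-0.1 -2.  78.2] spin -0.3 | now [0.4568 0.2529 0.1642] yaw 97.0 w 0.0398 F [ 0.2 -0.6  0.7] t 3.28 j [ 0.37  0.08  1.92 -0.    1.14 -1.32]
```

View pics/s1b.png

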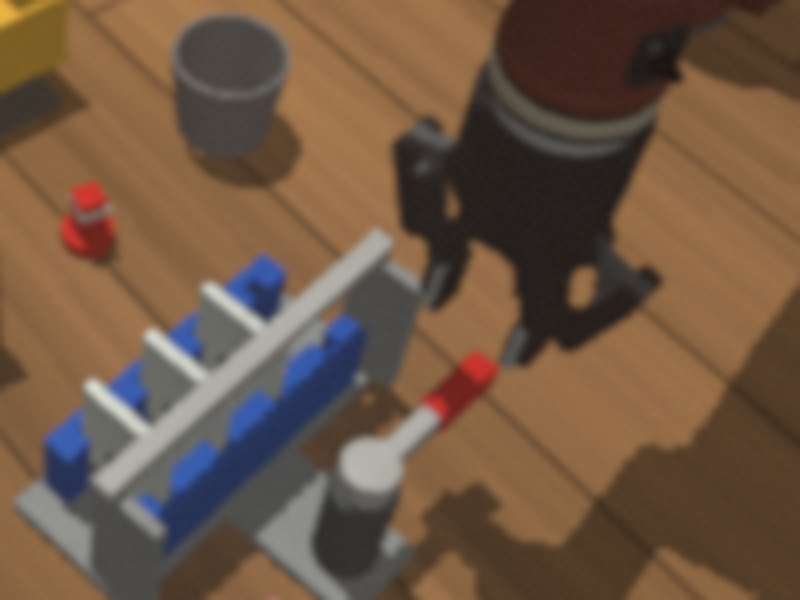

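The fingers straddle the handle axis (handle at about (465,385) in the crop), above it and clear of the bar. I'll descend next.

```bash
python3 -m jog '[[40,0,-1,20,0],[40,0,-1,40,0],[40,0,-1,60,0],[40,0,-1,75,0],[40,0,-1,75,0],[40,0,-1,75,0],[24,0,-1,75,0],[24,0,-1,75,0],[24,0,-1,75,0],[24,0,-1,75,0]]' 20
python3 - <<'E'
from h import *
go(*rk(-.075,.105),.086,97.3)
# arc rows in tool frame now: pivot along tool +-y
s=ctrl.sense();R=Ro.from_quat(s['tool_rot']).as_matrix()
pv=np.append(rk(0,.105),s['tcp_pos'][2]); v=s['tcp_pos']-pv; print(np.linalg.norm(v))
a0=np.arctan2(v[1],v[0])
for k in range(1,17):
    a=a0-np.radians(6*k); p=pv+.075*np.array([np.cos(a),np.sin(a),0]); print(6*k,np.round(R.T@(p-s['tcp_pos'])*1e3,1))
E
```

```text
t: 4.12
tcp_pos: [0.4553, 0.2534, 0.0886]
tool_rot: [0.662, 0.749, 0.001, 0.001]
ft_force: [0.8, -0.1, -0.1]
gripper_width: 0.024
row [-0.7 -0.3  2.6] spin -0.2 | now [0.4553 0.2534 0.0886] yaw 97.1 w 0.024 F [ 0.8 -0.1 -0.1] t 4.12 j [ 0.37  0.19  1.97 -0.    0.98 -1.32]
0.07469232222542892
6 [7.8 0.1 0. ]
12 [15.6  1.4  0. ]
18 [23.2  3.5  0. ]
24 [30.5  6.3  0. ]
30 [37.4  9.9  0. ]
36 [44.  14.3  0.1]
42 [50.1 19.2  0.1]
48 [55.6 24.8  0.1]
54 [60.5 30.9  0.1]
60 [64.8 37.5  0.1]
66 [68.3 44.6  0.1]
72 [71.1 51.9  0.2]
78 [73.  59.5  0.2]
84 [74.2 67.3  0.2]
90 [74.6 75.1  0.2]
96 [74.1 82.9  0.2]
```

```bash
python3 -m jog '[[24,8,0,2,6],[24,16,1,2,12],[24,23,3,2,18],[24,30,6,2,24],[24,37,10,2,30],[24,44,14,2,36],[24,50,19,2,42],[24,56,25,2,48],[24,60,31,2,54],[24,65,37,2,60],[24,68,45,2,66],[24,71,52,2,72],[24,73,60,2,78],[24,74,67,2,84],[24,75,75,2,90],[24,75,78,2,92],[24,75,78,2,92],[24,75,78,2,92],[24,75,78,2,92]]' 20
python3 - <<'E'
from h import *
d=shot('top','t2');go(*rk(0,.18),.2,7.3)
im=cv2.imread('pics/t2.png')[110:260,90:240]; cv2.imwrite('pics/t2b.png',cv2.resize(im,None,fx=4,fy=4,interpolation=cv2.INTER_CUBIC))
E
```

```text
t: 5.7
tcp_pos: [0.5181, 0.3355, 0.0847]
tool_rot: [0.999, 0.044, -0.006, 0.002]
ft_force: [-8.7, -2.9, 6.5]
gripper_width: 0.0242
row [   0.6   -0.4 -115.3] spin -2.2 | now [0.5181 0.3355 0.0847] yaw 5.1 w 0.0237 F [-9.4 -2.6  6. ] t 5.75 j [0.46 0.38 1.73 0.   1.05 0.37]
```

View pics/t2b.png

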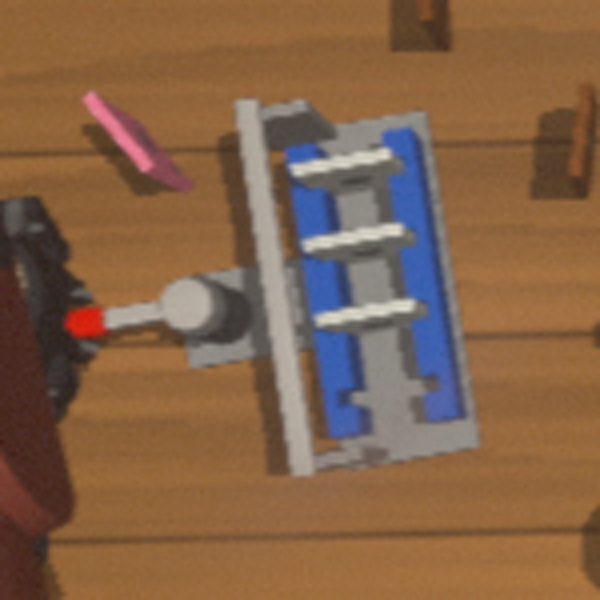

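The lever points at the +y side, pressed against its stop with about 9 N. The bar is clear of the plates, whose three tops lie at crop pixels (344,163), (354,238) and (367,312). I'll release and lift, and measure the plate tops.

```bash
python3 -m jog '[[45,0,0,0,0],[45,0,0,0,0],[45,0,0,-30,0],[45,0,0,-70,0],[45,0,0,-110,0],[45,0,0,-110,0],[45,0,0,-110,0]]' 20
python3 - <<'E'
from h import *
d=load('t2');h=cv2.cvtColor(d['image'],cv2.COLOR_RGB2HSV); 
m=((h[...,1]<40)&(h[...,2]>190)).astype(np.uint8); m[:, :160]=0
n,l,st,ce=cv2.connectedComponentsWithStats(m)
for i in range(1,n):
    if st[i,4]>15 and 160<ce[i][0]<200 and 140<ce[i][1]<200:
        ys,xs=np.nonzero(l==i); (c,wh,an)=cv2.minAreaRect(np.c_[xs,ys].astype(np.float32)); p=onz(d,*ce[i],.105); c_=p[:2]-rk(0,0); t=np.radians(TH); print(st[i],ce[i],wh,an,p,'rack',c_@[np.cos(t),np.sin(t)],c_@[-np.sin(t),np.cos(t)])
for p in (.069,.023,-.023): print(p,rk(p,0))
go(*rk(.069,0),.20,7.3)
E
```

```text
t: 6.33
tcp_pos: [0.5257, 0.3385, 0.2005]
tool_rot: [0.999, 0.044, 0.005, -0.002]
ft_force: [-0.0, 0.3, -0.0]
gripper_width: 0.0451
[164 147  23   7  58] [175.01724138 150.01724138] (2.4909231662750244, 22.70794677734375) 79.99201965332031 [0.61212538 0.16770064 0.105     ] rack 0.06999606662069828 0.0008132126105581137
[167 166  23   6  60] [178.46666667 168.63333333] (2.593839168548584, 22.539567947387695) 79.69515228271484 [0.5667566  0.15974869 0.105     ] rack 0.023984613298628242 -0.001309521340433111
[170 185  23   6  62] [181.24193548 187.5       ] (2.6303839683532715, 22.522661209106445) 80.53767395019531 [0.52114304 0.15347305 0.105     ] rack -0.0220566346692343 -0.0017384268626316661
0.069 [0.61124072 0.16676746]
0.023 [0.56561357 0.16092249]
-0.023 [0.51998643 0.15507751]
row [ 70.  178.6   0.5] spin -2.3 | now [0.5257 0.3385 0.2005] yaw 5.0 w 0.0451 F [-0.   0.3 -0. ] t 6.33 j [ 0.46  0.25  1.66 -0.    1.23  0.37]
```

```bash
sed -i 's/^TH=7.3/TH=8.0/; s/\.5428+/.5436+/; s/\.158+s/.1572+s/' h.py
python3 - <<'E'
from h import *
go(*rk(.069,0),.20,8)
E
```

```text
row [ 70.7 178.7   0.5] spin -3.0 | now [0.5257 0.3385 0.2005] yaw 5.0 w 0.0451 F [-0.   0.3 -0. ] t 6.33 j [ 0.46  0.25  1.66 -0.    1.23  0.37]
```

```bash
python3 -m jog '[[30,35,90,0,-3],[30,70,170,0,-3],[30,71,179,0,-3],[30,71,179,0,-3],[30,71,179,0,-3],[30,71,179,0,-3],[30,71,179,0,-3],[30,71,179,0,-3]]' 20
python3 - <<'E'
from h import *
shot('scene','s2')
go(*rk(.069,0),.082,8)
im=cv2.imread('pics/s2.png')[150:300,215:415]; cv2.imwrite('pics/s2b.png',cv2.resize(im,None,fx=4,fy=4,interpolation=cv2.INTER_CUBIC))
E
```

```text
t: 7.0
tcp_pos: [0.6081, 0.1651, 0.1938]
tool_rot: [0.998, 0.07, -0.001, -0.0]
ft_force: [-1.0, 0.0, 0.1]
gripper_width: 0.0302
row [  4.3  -0.5 112. ] spin 0.1 | now [0.608  0.1657 0.194 ] yaw 8.1 w 0.0299 F [ 0.   1.1 -0.7] t 7.05 j [0.15 0.27 1.64 0.   1.23 0.01]
```

View pics/s2b.png

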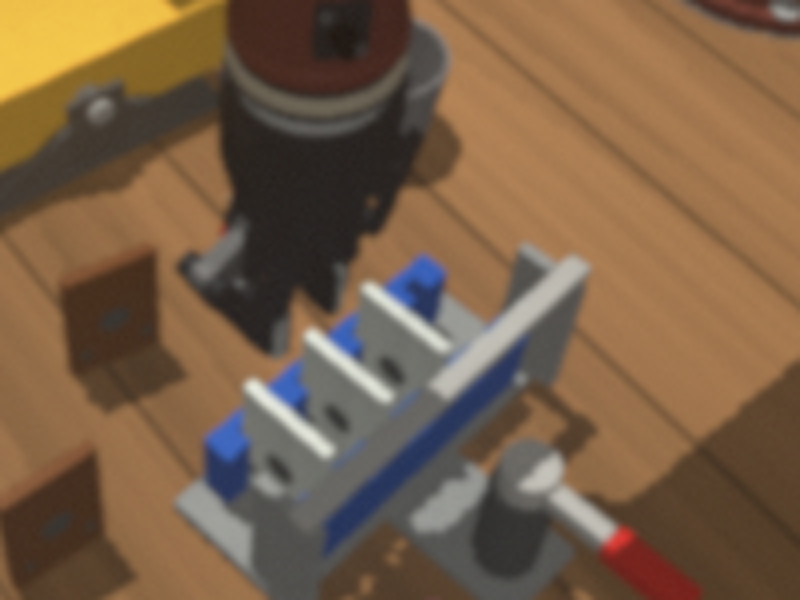

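```bash
python3 -m jog '[[30,4,0,30,0],[30,4,0,60,0],[30,4,0,60,0],[30,4,0,60,0],[30,4,0,60,0],[30,4,0,60,0]]' 20
python3 - <<'E'
from h import *
shot('scene','s2')
go(*rk(.069,0),.084,8)
im=cv2.imread('pics/s2.png')[150:300,215:415]; cv2.imwrite('pics/s3b.png',cv2.resize(im,None,fx=4,fy=4,interpolation=cv2.INTER_CUBIC))
E
```

```text
t: 7.55
tcp_pos: [0.6143, 0.1665, 0.1377]
tool_rot: [0.997, 0.071, 0.002, -0.0]
ft_force: [-0.9, 0.1, 0.1]
gripper_width: 0.0298
row [-2.7 -0.9 53.9] spin 0.1 | now [0.6145 0.1663 0.1379] yaw 8.1 w 0.0298 F [-0.1  0.9  0. ] t 7.6 j [0.15 0.34 1.67 0.   1.13 0.01]
```

View pics/s3b.png

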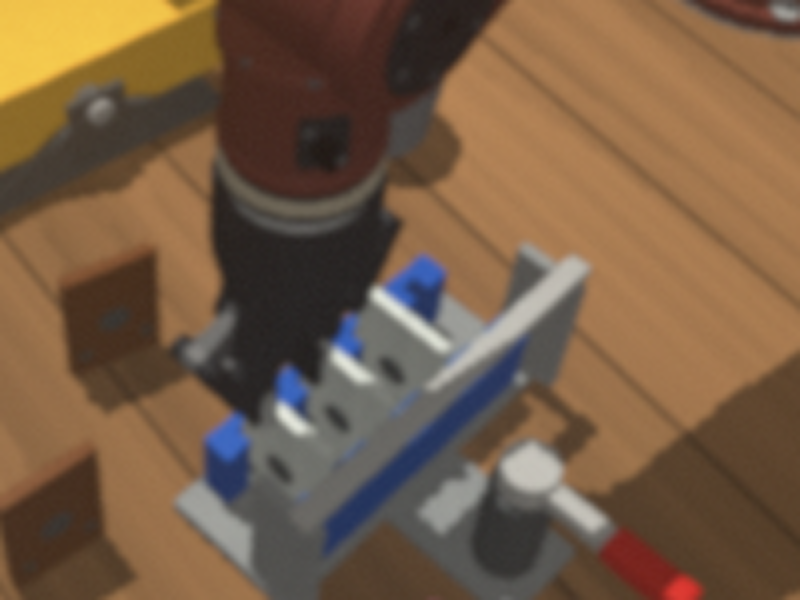

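The gripper straddles the front plate (top edge at about (300,420)), with the offset within 3 mm. I'll correct it, lower and close.

```bash
python3 -m jog '[[30,-2,-1,15,0],[30,-2,-1,30,0],[30,-2,-1,45,0],[30,-2,-1,53,0],[30,-2,-1,53,0],[30,-2,-1,53,0],[0,-2,-1,53,0],[0,-2,-1,53,0],[0,-2,-1,53,0],[0,-2,-1,53,0],[0,-2,-1,53,0],[0,-2,-1,53,0],[0,-2,-1,53,0],[0,-2,-1,53,0]]' 60
python3 - <<'E'
from h import *
go(*rk(.069,0),.2,8)
E
```

```text
t: 8.77
tcp_pos: [0.612, 0.1664, 0.084]
tool_rot: [0.998, 0.07, 0.001, -0.0]
ft_force: [-0.7, -1.4, 5.7]
gripper_width: 0.0068
row [   0.2   -0.4 -116. ] spin 0.1 | now [0.612  0.1664 0.084 ] yaw 8.1 w 0.0068 F [-0.7 -1.4  5.7] t 8.77 j [ 0.15  0.41  1.69 -0.    1.04  0.01]
```

```bash
python3 -m jog '[[0,0,0,-10,0],[0,0,0,-25,0],[0,0,0,-40,0],[0,0,0,-55,0],[0,0,0,-75,0],[0,0,0,-95,0],[0,0,0,-115,0],[0,0,0,-130,0],[0,0,0,-130,0],[0,0,0,-130,0],[0,0,0,-130,0]]' 60
python3 - <<'E'
from h import *
shot('scene','s4')
go(*bn(-.01,-.055),.2,-1.2)
im=cv2.imread('pics/s4.png')[60:300,215:415]; cv2.imwrite('pics/s4b.png',cv2.resize(im,None,fx=2.5,fy=2.5,interpolation=cv2.INTER_CUBIC))
E
```

```text
t: 9.68
tcp_pos: [0.6099, 0.1661, 0.2108]
tool_rot: [0.998, 0.07, -0.001, 0.0]
ft_force: [-0.3, -0.1, -1.7]
gripper_width: 0.007
row [-133.6  437.2   10.7] spin 9.3 | now [0.6095 0.166  0.2102] yaw 8.1 w 0.0071 F [-1.2  0.3 -1.7] t 9.73 j [ 0.15  0.26  1.62 -0.    1.26  0.01]
```

View pics/s4b.png

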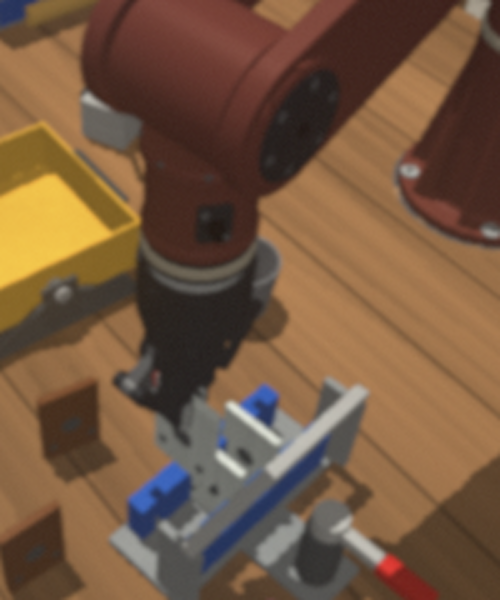

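The plate is held upright at about (200,450), clear of the rack. I'll carry it to the bin.

```bash
python3 -m jog '[[0,-4,12,0,0],[0,-12,38,0,1],[0,-20,65,0,2],[0,-29,95,0,3],[0,-38,125,0,4],[0,-47,155,0,5],[0,-56,185,0,6],[0,-66,215,0,7],[0,-75,245,0,8],[0,-84,275,0,9],[0,-93,305,0,9],[0,-102,335,0,9],[0,-111,365,0,9],[0,-120,393,0,9],[0,-127,417,0,9],[0,-132,431,0,9],[0,-134,437,0,9],[0,-134,437,0,9],[0,-134,437,0,9]]' 60
python3 - <<'E'
from h import *
go(*bn(-.01,-.055),.103,-1.2)
E
```

```text
t: 11.32
tcp_pos: [0.5391, -0.2844, 0.2117]
tool_rot: [1.0, -0.008, -0.0, -0.001]
ft_force: [0.1, 0.4, -2.4]
gripper_width: 0.0069
row [ -0.6   1.4 108.7] spin 0.2 | now [ 0.5391 -0.2844  0.2117] yaw -1.0 w 0.0069 F [ 0.1  0.4 -2.4] t 11.32 j [-0.6   0.21  1.68  0.    1.25 -0.58]
```

```bash
python3 -m jog '[[0,0,1,20,0],[0,0,1,45,0],[0,0,1,70,0],[0,0,1,90,0],[0,0,1,102,0],[0,0,1,107,0],[0,0,1,110,0],[0,0,1,110,0],[0,0,1,110,0],[0,0,1,110,0]]' 60
python3 - <<'E'
from h import *
go(*bn(-.01,-.055),.100,-1.2)
E
```

```text
t: 12.15
tcp_pos: [0.5406, -0.2869, 0.1041]
tool_rot: [1.0, -0.008, 0.001, 0.001]
ft_force: [-0.6, 0.2, -1.6]
gripper_width: 0.007
row [-2.2 -1.3  4.1] spin 0.3 | now [ 0.5406 -0.2869  0.1041] yaw -0.9 w 0.007 F [-0.6  0.2 -1.6] t 12.15 j [-0.6   0.34  1.74  0.    1.06 -0.59]
```

```bash
python3 -m jog '[[0,0,0,2,0],[0,0,0,4,0],[0,0,0,4,0],[0,0,0,4,0]]' 60; python3 -m jog '[[50,0,0,0,0],[50,0,0,0,0],[50,0,0,0,0],[50,0,0,0,0],[50,0,0,0,0]]' 60; python3 - <<'E'
from h import *
shot('scene','s5')
go(*bn(-.01,-.055),.100,-1.2)
im=cv2.imread('pics/s5.png')[60:260,130:330]; cv2.imwrite('pics/s5b.png',cv2.resize(im,None,fx=3,fy=3,interpolation=cv2.INTER_CUBIC))
E
```

```text
t: 12.48
tcp_pos: [0.5404, -0.287, 0.1001]
tool_rot: [1.0, -0.008, 0.001, 0.001]
ft_force: [-1.3, -0.1, 5.5]
gripper_width: 0.007
t: 12.9
tcp_pos: [0.5392, -0.2861, 0.0978]
tool_rot: [1.0, -0.008, -0.0, -0.0]
ft_force: [-0.0, 0.0, 0.7]
gripper_width: 0.05
row [-0.8 -0.5 -2.1] spin 0.3 | now [ 0.5392 -0.2861  0.0979] yaw -0.9 w 0.0501 F [-0.3 -0.4 -0.5] t 12.95 j [-0.6   0.34  1.75 -0.    1.05 -0.59]
```

View pics/s5b.png

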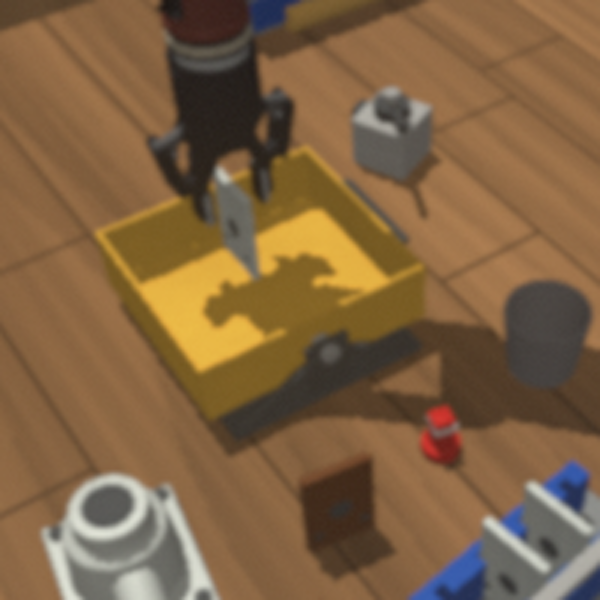

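The plate stands by itself on the bin floor between the open fingers at (238,225). Now I'll tip it toward +x.

```bash
python3 -m jog '[[50,10,0,0,0],[50,20,0,0,0],[50,30,0,0,0],[50,40,0,0,0],[50,45,0,0,0],[50,45,0,0,0],[50,45,0,-15,0],[50,45,0,-40,0],[50,45,0,-80,0],[50,45,0,-110,0],[50,45,0,-110,0]]' 60; python3 - <<'E'
from h import *
d=shot('scene','s6')
go(*rk(.023,0),.2,8)
im=cv2.imread('pics/s6.png')[60:260,130:330]; cv2.imwrite('pics/s6b.png',cv2.resize(im,None,fx=3,fy=3,interpolation=cv2.INTER_CUBIC))
E
```

```text
t: 13.87
tcp_pos: [0.5882, -0.2897, 0.2188]
tool_rot: [1.0, -0.008, 0.006, 0.004]
ft_force: [1.6, -0.8, 0.9]
gripper_width: 0.0499
row [ -28.2 -449.    12.6] spin -8.9 | now [ 0.5869 -0.2889  0.2155] yaw -0.9 w 0.05 F [ 0.1 -0.1  0.7] t 13.92 j [-0.56  0.29  1.57 -0.    1.27 -0.55]
```

View pics/s6b.png

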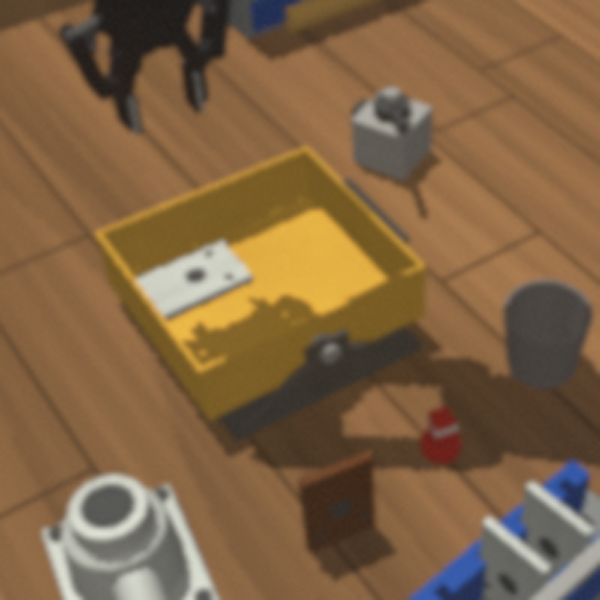

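The first plate lies flat near the +x side of the bin at (193,278). On to the second.

```bash
python3 -m jog '[[30,-28,-449,8,-9],[30,-28,-449,8,-9],[30,-28,-449,8,-9],[30,-28,-449,8,-9],[30,-28,-449,8,-9],[30,-28,-449,8,-9],[30,-28,-449,8,-9],[30,-28,-449,8,-9],[30,-28,-449,8,-9],[30,-28,-449,8,-9],[30,-28,-449,8,-9],[30,-28,-449,8,-9],[30,-28,-449,8,-9],[30,-28,-449,8,-9],[30,-28,-449,8,-9],[30,-28,-449,68,-9],[30,-28,-449,68,-9],[30,-28,-449,68,-9],[30,-28,-449,68,-9],[30,-28,-449,68,-9]]' 20
python3 - <<'E'
from h import *
go(*rk(.023,0),.084,8)
shot('scene','s7')
im=cv2.imread('pics/s7.png')[150:300,215:415]; cv2.imwrite('pics/s7b.png',cv2.resize(im,None,fx=4,fy=4,interpolation=cv2.INTER_CUBIC))
E
```

```text
t: 15.58
tcp_pos: [0.565, 0.1615, 0.1417]
tool_rot: [0.998, 0.069, 0.001, -0.0]
ft_force: [0.5, -0.5, -0.1]
gripper_width: 0.0305
row [ 1.1  1.3 57.7] spin -0.0 | now [0.565  0.1615 0.1417] yaw 8.0 w 0.0305 F [ 0.5 -0.5 -0.1] t 15.58 j [ 0.16  0.24  1.78 -0.    1.11  0.02]
```

View pics/s7b.png

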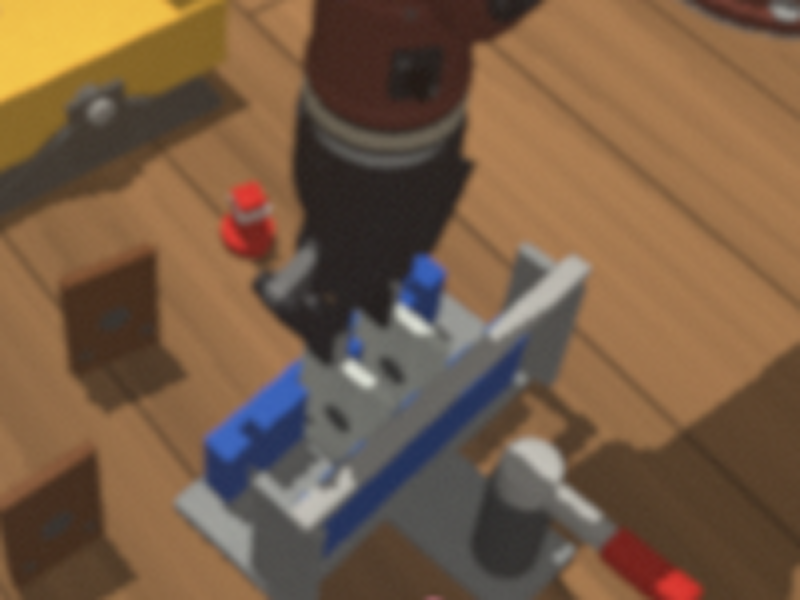

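The fingers straddle the middle plate at (355,375). I'll descend, grip and lift.

```bash
python3 -m jog '[[30,1,1,20,0],[30,1,1,40,0],[30,1,1,57,0],[30,1,1,57,0],[30,1,1,57,0],[0,1,1,57,0],[0,1,1,57,0],[0,1,1,57,0],[0,1,1,57,0],[0,1,1,57,0],[0,1,1,57,0],[0,1,1,57,0],[0,1,1,57,0]]' 60
python3 -m jog '[[0,0,0,-10,0],[0,0,0,-25,0],[0,0,0,-40,0],[0,0,0,-55,0],[0,0,0,-75,0],[0,0,0,-95,0],[0,0,0,-115,0],[0,0,0,-125,0],[0,0,0,-125,0],[0,0,0,-125,0],[0,0,0,-125,0]]' 60
python3 - <<'E'
from h import *
shot('scene','s8')
go(*bn(-.01,.055),.21,-1.2)
im=cv2.imread('pics/s8.png')[60:300,215:415]; cv2.imwrite('pics/s8b.png',cv2.resize(im,None,fx=2.5,fy=2.5,interpolation=cv2.INTER_CUBIC))
E
```

```text
t: 16.72
tcp_pos: [0.5664, 0.1618, 0.0858]
tool_rot: [0.998, 0.07, 0.002, -0.0]
ft_force: [-1.2, -0.9, 6.0]
gripper_width: 0.0073
t: 17.63
tcp_pos: [0.564, 0.1614, 0.2069]
tool_rot: [0.998, 0.07, -0.001, 0.0]
ft_force: [-0.2, -0.4, -1.3]
gripper_width: 0.0071
row [-70.  330.4  -3.3] spin 9.3 | now [0.5637 0.1614 0.2064] yaw 8.1 w 0.0073 F [ 0.   0.2 -1.9] t 17.68 j [0.16 0.17 1.74 0.   1.24 0.02]
```

View pics/s8b.png

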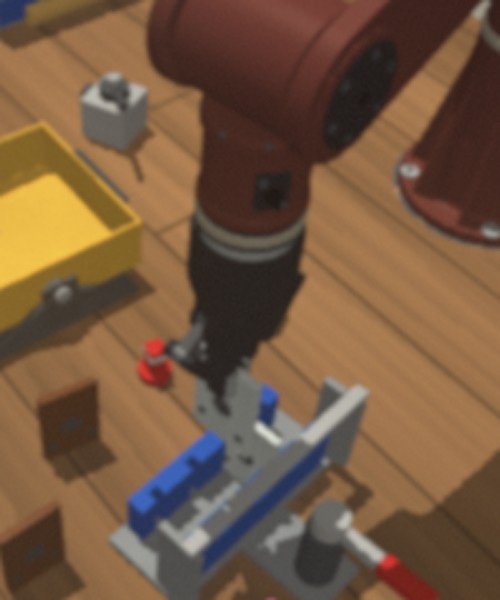

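The second plate is held at (230,410). I'll carry it to the bin's near-rack half and lower it.

```bash
python3 -m jog '[[0,-3,10,0,0],[0,-8,35,0,1],[0,-15,62,0,2],[0,-22,90,0,3],[0,-29,120,0,4],[0,-36,150,0,5],[0,-43,180,0,6],[0,-50,210,0,7],[0,-57,240,0,8],[0,-64,270,0,9],[0,-70,298,0,9],[0,-74,320,0,9],[0,-75,330,0,9],[0,-75,331,0,9],[0,-75,331,0,9],[0,-75,331,0,9]]' 60
python3 -m jog '[[0,0,0,20,0],[0,0,0,45,0],[0,0,0,70,0],[0,0,0,90,0],[0,0,0,100,0],[0,0,0,103,0],[0,0,0,103,0],[0,0,0,103,0]]' 60
python3 - <<'E'
from h import *
go(*bn(-.015,.055),.100,-1.2)
E
```

```text
t: 19.02
tcp_pos: [0.5368, -0.1755, 0.2077]
tool_rot: [1.0, -0.008, -0.001, -0.001]
ft_force: [0.7, 0.1, -1.5]
gripper_width: 0.0073
t: 19.68
tcp_pos: [0.5381, -0.1765, 0.1065]
tool_rot: [1.0, -0.008, 0.001, 0.0]
ft_force: [0.1, -0.1, -0.8]
gripper_width: 0.0071
row [-2.4 -1.   6.5] spin 0.3 | now [ 0.5381 -0.1765  0.1065] yaw -0.9 w 0.0071 F [ 0.1 -0.1 -0.8] t 19.68 j [-0.44  0.25  1.85  0.    1.04 -0.43]
```

```bash
python3 -m jog '[[0,0,0,3,0],[0,0,0,5,0],[0,0,0,5,0],[0,0,0,5,0]]' 60; python3 -m jog '[[50,0,0,0,0],[50,0,0,0,0],[50,0,0,0,0],[50,0,0,0,0],[50,0,0,0,0]]' 60; python3 -m jog '[[50,10,0,0,0],[50,20,0,0,0],[50,30,0,0,0],[50,40,0,0,0],[50,45,0,0,0],[50,45,0,0,0],[50,45,0,-15,0],[50,45,0,-40,0],[50,45,0,-80,0],[50,45,0,-110,0],[50,45,0,-110,0]]' 60;  python3 - <<'E'
from h import *
d=shot('scene','s9')
go(*rk(-.023,0),.2,8)
im=cv2.imread('pics/s9.png')[60:260,130:330]; cv2.imwrite('pics/s9b.png',cv2.resize(im,None,fx=3,fy=3,interpolation=cv2.INTER_CUBIC))
E
```

```text
t: 20.02
tcp_pos: [0.5384, -0.1774, 0.1018]
tool_rot: [1.0, -0.008, 0.002, 0.001]
ft_force: [0.5, -1.1, 2.4]
gripper_width: 0.0074
t: 20.43
tcp_pos: [0.5368, -0.1766, 0.1001]
tool_rot: [1.0, -0.008, -0.0, -0.0]
ft_force: [-0.0, -0.3, 0.2]
gripper_width: 0.0499
t: 21.35
tcp_pos: [0.5865, -0.1793, 0.219]
tool_rot: [1.0, -0.008, 0.006, 0.003]
ft_force: [0.3, -0.3, 1.4]
gripper_width: 0.0501
row [ -69.8 -331.7   13.9] spin -8.9 | now [ 0.585  -0.1787  0.2158] yaw -0.9 w 0.05 F [-0.  -0.8 -0.2] t 21.4 j [-0.41  0.21  1.68 -0.    1.25 -0.39]
```

View pics/s9b.png

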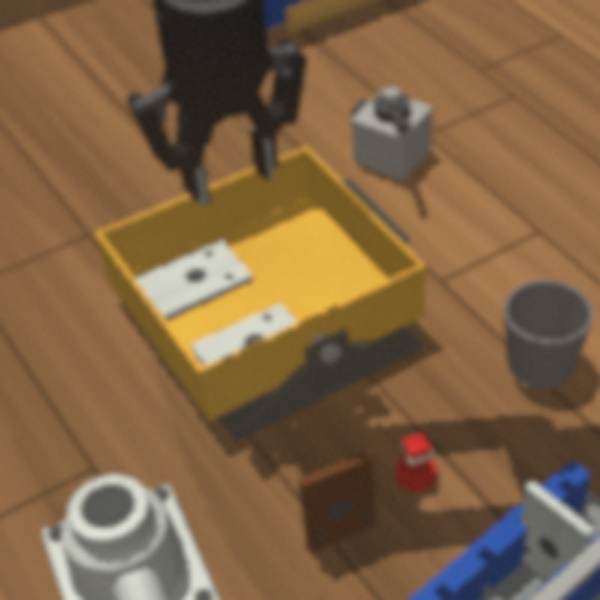

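The second plate is flat at (245,335). The marker has been knocked aside to (416,462) and will be remeasured. Now the third plate.

```bash
python3 -m jog '[[30,-70,-332,8,-9],[30,-70,-332,8,-9],[30,-70,-332,8,-9],[30,-70,-332,8,-9],[30,-70,-332,8,-9],[30,-70,-332,8,-9],[30,-70,-332,8,-9],[30,-70,-332,8,-9],[30,-70,-332,8,-9],[30,-70,-332,8,-9],[30,-70,-332,8,-9],[30,-70,-332,8,-9],[30,-70,-332,68,-9],[30,-70,-332,68,-9],[30,-70,-332,68,-9],[30,-70,-332,68,-9],[30,-70,-332,68,-9]]' 20
python3 - <<'E'
from h import *
go(*rk(-.023,0),.084,8)
shot('scene','s10')
im=cv2.imread('pics/s10.png')[150:300,215:415]; cv2.imwrite('pics/s10b.png',cv2.resize(im,None,fx=4,fy=4,interpolation=cv2.INTER_CUBIC))
E
```

```text
t: 22.82
tcp_pos: [0.5189, 0.1547, 0.1435]
tool_rot: [0.998, 0.069, 0.001, -0.0]
ft_force: [0.3, 0.6, 0.1]
gripper_width: 0.0303
row [ 1.7  0.9 59.5] spin -0.1 | now [0.5189 0.1547 0.1435] yaw 7.9 w 0.0303 F [0.3 0.6 0.1] t 22.82 j [ 0.16  0.15  1.89 -0.    1.1   0.02]
```

View pics/s10b.png

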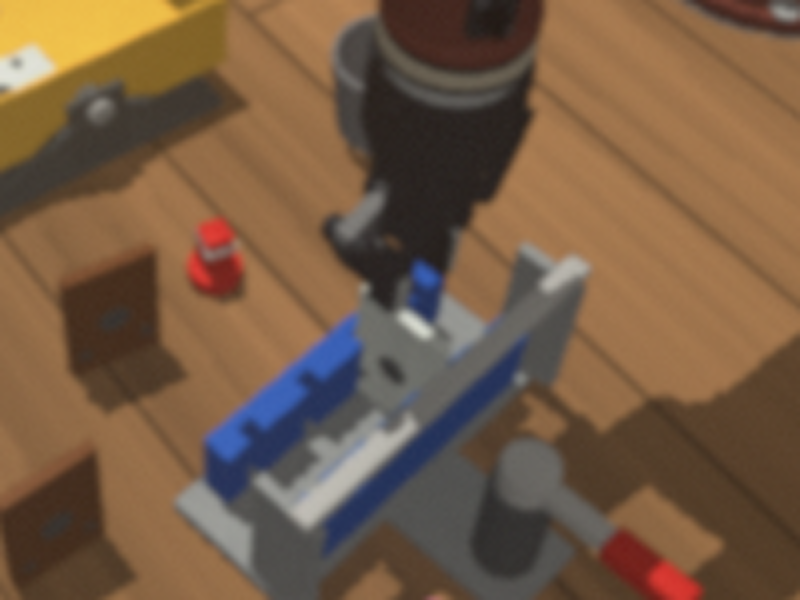

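The third plate, at (400,345), is straddled. I'll grip it and lift.

```bash
python3 -m jog '[[30,1,1,20,0],[30,1,1,40,0],[30,1,1,58,0],[30,1,1,58,0],[30,1,1,58,0],[0,1,1,58,0],[0,1,1,58,0],[0,1,1,58,0],[0,1,1,58,0],[0,1,1,58,0],[0,1,1,58,0],[0,1,1,58,0],[0,1,1,58,0]]' 60
python3 -m jog '[[0,0,0,-10,0],[0,0,0,-25,0],[0,0,0,-40,0],[0,0,0,-55,0],[0,0,0,-75,0],[0,0,0,-95,0],[0,0,0,-115,0],[0,0,0,-125,0],[0,0,0,-125,0],[0,0,0,-125,0],[0,0,0,-125,0]]' 60
python3 - <<'E'
from h import *
shot('scene','s11')
go(*bn(-.065,0),.21,-1.2)
im=cv2.imread('pics/s11.png')[60:300,215:415]; cv2.imwrite('pics/s11b.png',cv2.resize(im,None,fx=2.5,fy=2.5,interpolation=cv2.INTER_CUBIC))
E
```

```text
t: 23.95
tcp_pos: [0.5205, 0.1551, 0.0867]
tool_rot: [0.998, 0.07, 0.002, -0.0]
ft_force: [-1.3, -0.5, 6.0]
gripper_width: 0.0073
t: 24.87
tcp_pos: [0.5176, 0.1547, 0.2079]
tool_rot: [0.998, 0.07, -0.001, 0.0]
ft_force: [-0.5, -0.2, -0.7]
gripper_width: 0.0066
row [-86.3 375.7  -2.2] spin 9.3 | now [0.5174 0.1546 0.2074] yaw 8.1 w 0.0065 F [ 0.7 -0.4 -1.4] t 24.92 j [ 0.16  0.07  1.84 -0.    1.23  0.02]
```

View pics/s11b.png

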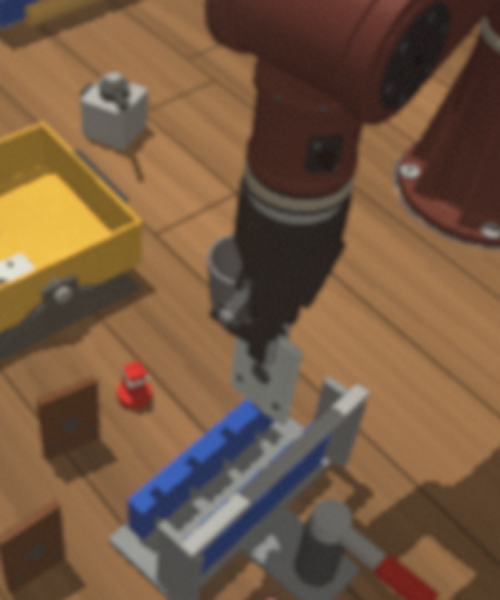

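The rack is empty and the third plate is held at (268,375). I'll carry it over.

```bash
python3 -m jog '[[0,-3,10,0,0],[0,-8,35,0,1],[0,-15,62,0,2],[0,-22,90,0,3],[0,-29,120,0,4],[0,-36,150,0,5],[0,-43,180,0,6],[0,-50,210,0,7],[0,-57,240,0,8],[0,-64,270,0,9],[0,-70,298,0,9],[0,-76,325,0,9],[0,-82,350,0,9],[0,-85,368,0,9],[0,-86,376,0,9],[0,-86,376,0,9],[0,-86,376,0,9]]' 60
python3 -m jog '[[0,0,0,20,0],[0,0,0,45,0],[0,0,0,70,0],[0,0,0,90,0],[0,0,0,100,0],[0,0,0,102,0],[0,0,0,102,0],[0,0,0,102,0]]' 60
python3 - <<'E'
from h import *
go(*bn(-.065,0),.102,-1.2)
E
```

```text
t: 26.33
tcp_pos: [0.4856, -0.2291, 0.2084]
tool_rot: [1.0, -0.009, -0.001, -0.001]
ft_force: [0.2, 1.1, -0.8]
gripper_width: 0.0071
t: 27.0
tcp_pos: [0.4873, -0.2296, 0.1086]
tool_rot: [1.0, -0.008, 0.001, 0.001]
ft_force: [-0.2, 0.1, -1.8]
gripper_width: 0.007
row [-2.7 -0.1  6.6] spin 0.3 | now [ 0.4873 -0.2296  0.1086] yaw -0.9 w 0.007 F [-0.2  0.1 -1.8] t 27.0 j [-0.57  0.19  1.92  0.    1.03 -0.56]
```

```bash
python3 -m jog '[[0,0,0,3,0],[0,0,0,6,0],[0,0,0,6,0],[0,0,0,6,0]]' 60; python3 -m jog '[[46,0,0,0,0],[46,0,0,0,0],[46,0,0,0,0],[46,0,0,0,0],[46,0,0,0,0]]' 60; python3 -m jog '[[46,10,0,0,0],[46,20,0,0,0],[46,30,0,0,0],[46,40,0,0,0],[46,45,0,0,0],[46,45,0,0,0],[46,45,0,-15,0],[46,45,0,-40,0],[46,45,0,-80,0],[46,45,0,-110,0],[46,45,0,-110,0],[46,45,0,-110,0]]' 60;  python3 - <<'E'
from h import *
d=shot('scene','s12')
t=shot('top','t12')
im=cv2.imread('pics/s12.png')[60:260,130:330]; cv2.imwrite('pics/s12b.png',cv2.resize(im,None,fx=3,fy=3,interpolation=cv2.INTER_CUBIC))
cv2.imwrite('pics/t12b.png',cv2.resize(cv2.imread('pics/t12.png')[80:290,200:450],None,fx=3,fy=3,interpolation=cv2.INTER_CUBIC))
E
```

```text
t: 27.33
tcp_pos: [0.4875, -0.2304, 0.1027]
tool_rot: [1.0, -0.008, 0.002, 0.001]
ft_force: [1.0, -1.2, 1.4]
gripper_width: 0.007
t: 27.75
tcp_pos: [0.486, -0.2293, 0.101]
tool_rot: [1.0, -0.008, -0.0, -0.0]
ft_force: [-0.7, -0.0, -0.0]
gripper_width: 0.0459
t: 28.75
tcp_pos: [0.5327, -0.2311, 0.2144]
tool_rot: [1.0, -0.008, 0.002, 0.001]
ft_force: [-0.2, 0.1, -0.2]
gripper_width: 0.0459
```

View pics/s12b.png

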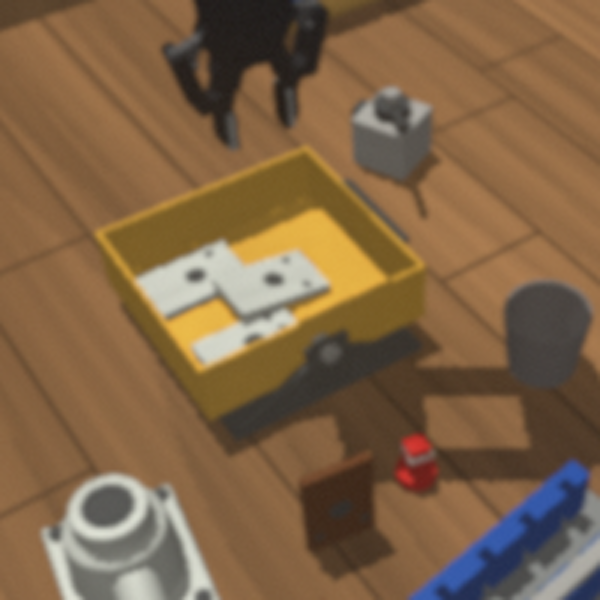

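View pics/t12b.png

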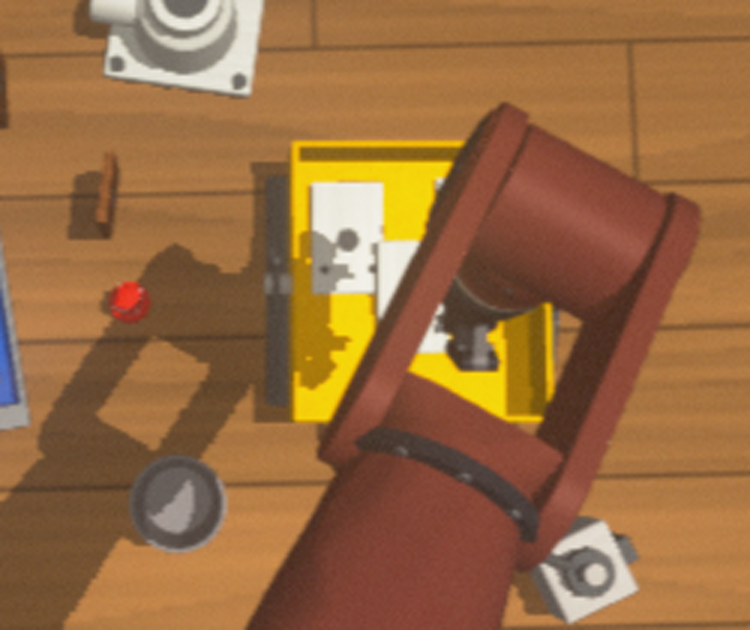

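All three plates lie flat. The marker stands at top-crop pixel (129,301), between the rack and the bin. I'll measure its position and stem yaw.

```bash
python3 - <<'E'
from h import *
for f in ('t12','s12'):
    d=load(f);h=cv2.cvtColor(d['image'],cv2.COLOR_RGB2HSV)
    red=(((h[...,0]<7)|(h[...,0]>173))&(h[...,1]>150)&(h[...,2]>60)).astype(np.uint8); red=cv2.morphologyEx(red,cv2.MORPH_CLOSE,np.ones((5,5)))
    n,l,st,ce=cv2.connectedComponentsWithStats(red)
    for i in range(1,n):
        if 40<st[i,4]<400: print(f,st[i],ce[i],onz(d,*ce[i],.02),onz(d,*ce[i],.046))
a=cv2.resize(cv2.imread('pics/t12.png')[165:195,228:258],None,fx=13,fy=13,interpolation=cv2.INTER_CUBIC)
b=cv2.resize(cv2.imread('pics/s12.png')[198:228,253:283],None,fx=13,fy=13,interpolation=cv2.INTER_CUBIC)
cv2.imwrite('pics/m.png',np.hstack([a,b]))
E
```

```text
t12 [237 174  13  14 139] [242.78417266 180.41007194] [0.54268264 0.00924883 0.02      ] [0.5402327  0.00820408 0.046     ]
t12 [ 96 187  21  10 148] [105.89864865 191.4527027 ] [0.52250823 0.36264114 0.02      ] [0.52049605 0.35392821 0.046     ]
s12 [261 204  15  20 200] [268.435 214.11 ] [0.54358452 0.01298258 0.02      ] [0.55509887 0.02869153 0.046     ]
s12 [365 282  25  22 254] [377.33070866 292.73228346] [0.47527985 0.32332518 0.02      ] [0.48908539 0.32862414 0.046     ]
```

View pics/m.png

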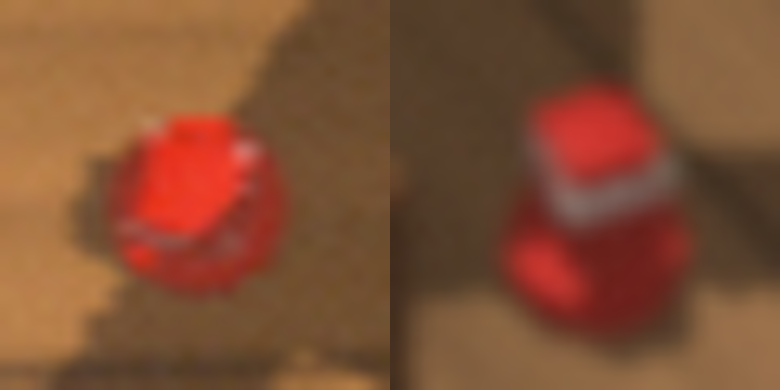

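```bash
python3 - <<'E'
from h import *
t=load('t12');s=load('s12')
q=lambda u,v,o:((u+.5)/13-.5+o[0],(v+.5)/13-.5+o[1])
print('foot top',onz(t,*q(198,206,(228,165)),.009),'stem top',onz(t,*q(192,176,(228,165)),.046))
print('stem scene',onz(s,*q(207,132,(253,198)),.046))
C=[onz(s,*q(u-390,v,(253,198)),.046) for u,v in [(530,122),(597,82),(667,148),(583,190)]]
C=np.array(C);print(np.round(C,4)); e=np.roll(C,-1,0)-C; print(np.linalg.norm(e,axis=1),np.degrees(np.arctan2(e[:,1],e[:,0]))%90)
T=np.array([onz(t,*q(u,v,(228,165)),.046) for u,v in [(150,125),(245,150),(225,238)or 0,(125,225)]]); e=np.roll(T,-1,0)-T; print(np.linalg.norm(e,axis=1),np.degrees(np.arctan2(e[:,1],e[:,0]))%90)
E
```

```text
foot top [0.54378655 0.00972836 0.009     ] stem top [0.5461701  0.00928693 0.046     ]
stem scene [0.54342242 0.01258713 0.046     ]
[[0.5525 0.0032 0.046 ]
 [0.5363 0.0027 0.046 ]
 [0.5348 0.0235 0.046 ]
 [0.5537 0.0223 0.046 ]]
[0.01616252 0.02080762 0.0189244  0.01917327] [ 1.7231009   4.12610808 86.56333449 86.29787298]
[0.01909861 0.01756593 0.01956678 0.02006855] [73.83045107 76.0564012  81.20753851 74.90417627]
```

```bash
python3 - <<'E'
from h import *
go(.544,.0105,.13,-5)
E
```

```text
row [   9.8 -240.4   80.4] spin 4.1 | now [ 0.5304 -0.2298  0.2102] yaw -0.9 w 0.0459 F [ 0.  -0.4 -0.5] t 28.85 j [-0.53  0.15  1.75 -0.    1.24 -0.51]
```

```bash
python3 -m jog '[[50,5,-40,0,4],[50,8,-80,0,4],[50,10,-120,0,4],[50,10,-160,0,4],[50,10,-200,0,4],[50,10,-235,0,4],[50,10,-240,0,4],[50,10,-240,0,4],[50,10,-240,40,4],[50,10,-240,80,4],[50,10,-240,80,4],[50,10,-240,80,4],[50,10,-240,80,4]]' 30
python3 - <<'E'
from h import *
go(.544,.0105,.028,-5)
shot('scene','s13');shot('top','t13')
a=cv2.resize(cv2.imread('pics/t13.png')[140:220,200:280],None,fx=4.8,fy=4.8,interpolation=cv2.INTER_CUBIC)
b=cv2.resize(cv2.imread('pics/s13.png')[168:248,225:305],None,fx=4.8,fy=4.8,interpolation=cv2.INTER_CUBIC)
cv2.imwrite('pics/m2.png',np.hstack([a,b]))
E
```

```text
t: 29.93
tcp_pos: [0.5456, 0.0085, 0.1319]
tool_rot: [0.999, -0.044, 0.0, 0.0]
ft_force: [0.4, -0.3, 0.3]
gripper_width: 0.0501
row [ -1.7  -1.9 103.9] spin -0.0 | now [0.5456 0.0085 0.1319] yaw -5.0 w 0.0501 F [ 0.4 -0.3  0.3] t 29.93 j [-0.11  0.17  1.89 -0.    1.08 -0.03]
```

View pics/m2.png

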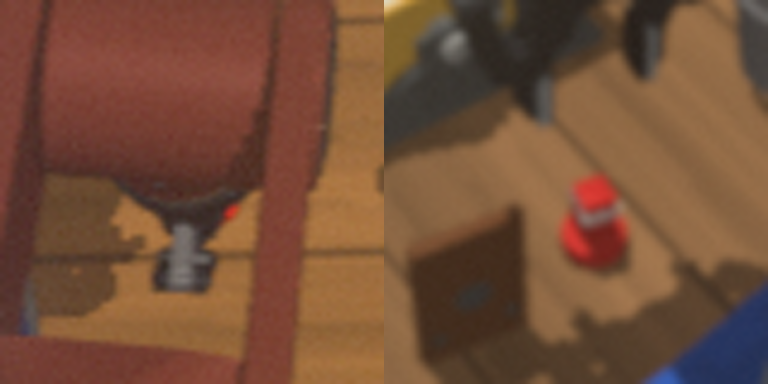

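The fingers stand either side of the marker column (marker at (597,225) in the right panel). I'll descend and grip.

```bash
python3 -m jog '[[50,-1,-2,30,0],[50,-1,-2,60,0],[50,-1,-2,85,0],[50,-1,-2,97,0],[50,-1,-2,103,0],[50,-1,-2,103,0],[50,-1,-2,103,0],[0,-1,-2,103,0],[0,-1,-2,103,0],[0,-1,-2,103,0],[0,-1,-2,103,0],[0,-1,-2,103,0],[0,-1,-2,103,0],[0,-1,-2,103,0]]' 40
python3 -m jog '[[0,0,0,-20,0],[0,0,0,-50,0],[0,0,0,-80,0],[0,0,0,-110,0],[0,0,0,-140,0],[0,0,0,-140,0],[0,0,0,-140,0]]' 40
python3 - <<'E'
from h import *
go(*bn(-.065,-.065),.165,-1)
shot('scene','s14')
cv2.imwrite('pics/m3.png',cv2.resize(cv2.imread('pics/s14.png')[100:260,170:330],None,fx=3.5,fy=3.5,interpolation=cv2.INTER_CUBIC))
E
```

```text
t: 31.2
tcp_pos: [0.546, 0.0114, 0.0301]
tool_rot: [0.999, -0.043, 0.002, 0.0]
ft_force: [-0.3, -0.1, 6.4]
gripper_width: 0.0195
t: 31.78
tcp_pos: [0.5462, 0.0115, 0.171]
tool_rot: [0.999, -0.043, 0.003, 0.0]
ft_force: [-0.2, 0.3, -1.1]
gripper_width: 0.0195
row [-36.4 310.2   5.9] spin -3.9 | now [0.5462 0.0115 0.171 ] yaw -4.9 w 0.0195 F [-0.2  0.3 -1.1] t 31.78 j [-0.11  0.12  1.87 -0.    1.15 -0.02]
```

View pics/m3.png

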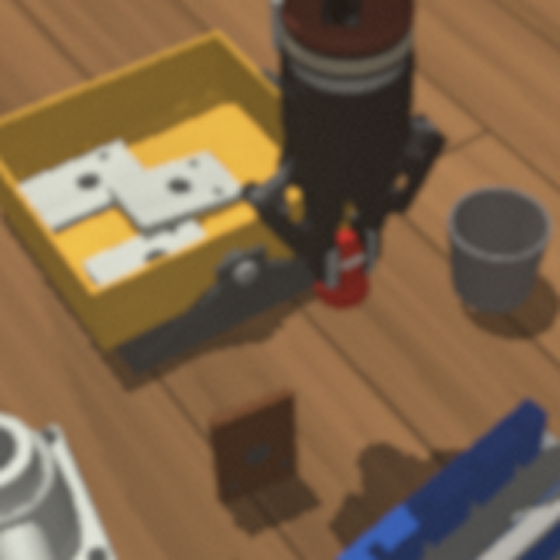

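The marker is held upright at (345,265). I'll carry it to the bin's free corner.

```bash
python3 -m jog '[[0,-3,25,0,0],[0,-6,55,0,0],[0,-10,85,0,-1],[0,-13,115,0,-2],[0,-17,145,0,-3],[0,-20,175,0,-4],[0,-24,205,0,-4],[0,-27,235,0,-4],[0,-31,265,0,-4],[0,-34,290,0,-4],[0,-36,306,0,-4],[0,-36,310,0,-4],[0,-36,310,0,-4],[0,-36,310,0,-4]]' 40
python3 - <<'E'
from h import *
go(*bn(-.065,-.065),.058,-1)
E
```

```text
t: 33.0
tcp_pos: [0.481, -0.2928, 0.1666]
tool_rot: [1.0, -0.008, -0.001, -0.001]
ft_force: [0.4, 0.9, -1.0]
gripper_width: 0.0197
row [  2.6   1.9 108.5] spin 0.0 | now [ 0.481  -0.2928  0.1666] yaw -1.0 w 0.0197 F [ 0.4  0.9 -1. ] t 33.0 j [-0.67  0.17  1.82  0.    1.16 -0.66]
```

```bash
python3 -m jog '[[0,2,1,25,0],[0,2,1,50,0],[0,2,1,75,0],[0,2,1,95,0],[0,2,1,105,0],[0,2,1,108,0],[0,2,1,108,0],[0,2,1,108,0]]' 40
python3 - <<'E'
from h import *
go(*bn(-.065,-.065),.056,-1)
E
```

```text
t: 33.67
tcp_pos: [0.4848, -0.2952, 0.0614]
tool_rot: [1.0, -0.008, 0.001, 0.001]
ft_force: [-0.2, 0.4, 0.8]
gripper_width: 0.0193
row [-1.5 -0.7  5.4] spin 0.1 | now [ 0.4848 -0.2952  0.0614] yaw -0.9 w 0.0193 F [-0.2  0.4  0.8] t 33.67 j [-0.67  0.32  1.87  0.    0.96 -0.66]
```

```bash
python3 -m jog '[[0,0,0,3,0],[0,0,0,5,0],[0,0,0,5,0],[0,0,0,5,0]]' 40; python3 -m jog '[[40,0,0,0,0],[40,0,0,0,0],[40,0,0,0,0],[40,0,0,0,0],[40,0,0,-15,0],[40,0,0,-40,0],[40,0,0,-80,0],[40,0,0,-120,0],[40,0,0,-150,0],[40,0,0,-150,0],[40,0,0,-150,0]]' 40
python3 - <<'E'
from h import *
shot('scene','s15')
cv2.imwrite('pics/m4.png',cv2.resize(cv2.imread('pics/s15.png')[60:260,130:330],None,fx=3,fy=3,interpolation=cv2.INTER_CUBIC))
go(.53,-.1,.22,-1)
E
```

```text
t: 34.0
tcp_pos: [0.4844, -0.2957, 0.0562]
tool_rot: [1.0, -0.008, 0.001, 0.001]
ft_force: [0.3, 0.6, 1.6]
gripper_width: 0.0194
t: 34.92
tcp_pos: [0.4853, -0.2963, 0.2085]
tool_rot: [1.0, -0.008, 0.002, 0.002]
ft_force: [-0.0, 0.1, -0.5]
gripper_width: 0.0398
row [  42.9 -196.   -14.2] spin 0.1 | now [ 0.4839 -0.2953  0.2059] yaw -0.9 w 0.0398 F [-0.6  0.3  0.1] t 34.97 j [-0.67  0.13  1.79 -0.    1.23 -0.66]
```

View pics/m4.png

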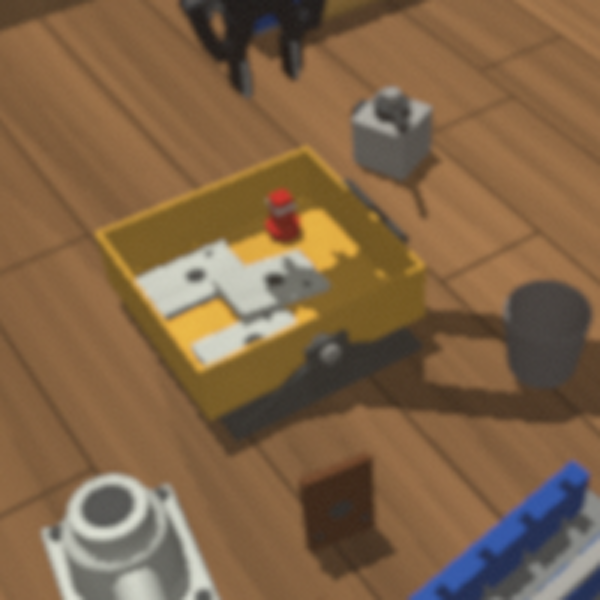

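The marker stands in the bin at (283,215) next to the three flat plates. Now back to the lever.

```bash
python3 - <<'E'
from h import *
go(*rk(0,.18),.2,8)
E
python3 -m jog '[[40,43,-196,0,-2],[40,43,-196,0,-2],[40,43,-196,0,-2],[40,43,-196,0,-2],[40,43,-196,0,-2],[40,43,-196,0,-2],[40,43,-196,0,-2]]' 20
python3 - <<'E'
from h import *
go(*rk(0,.18),.2,8)
E
```

```text
row [  24.3 -631.2    5.4] spin -8.9 | now [ 0.4839 -0.2953  0.2059] yaw -0.9 w 0.0398 F [-0.6  0.3  0.1] t 34.97 j [-0.67  0.13  1.79 -0.    1.23 -0.66]
t: 35.55
tcp_pos: [0.5285, -0.0977, 0.2026]
tool_rot: [1.0, 0.011, -0.002, -0.001]
ft_force: [0.7, 0.5, -0.2]
gripper_width: 0.0401
row [-3.000e-01 -4.333e+02  3.100e+00] spin -6.7 | now [ 0.5285 -0.0977  0.2026] yaw 1.3 w 0.0401 F [ 0.7  0.5 -0.2] t 35.55 j [-0.31  0.07  1.85 -0.    1.22 -0.34]
```

```bash
python3 -m jog '[[40,0,-433,0,-7],[40,0,-433,0,-7],[40,0,-433,0,-7],[40,0,-433,0,-7],[40,0,-433,0,-7],[40,0,-433,0,-7],[40,0,-433,0,-7],[40,0,-433,0,-7],[40,0,-433,0,-7],[40,0,-433,0,-7],[40,0,-433,0,-7],[40,0,-433,0,-7],[40,0,-433,0,-7],[40,0,-433,0,-7],[40,0,-433,40,-7],[40,0,-433,60,-7],[40,0,-433,60,-7],[40,0,-433,60,-7]]' 20
python3 - <<'E'
from h import *
go(*rk(0,.18),.086,8)
shot('scene','s16')
cv2.imwrite('pics/m5.png',cv2.resize(cv2.imread('pics/s16.png')[180:340,300:480],None,fx=3.5,fy=3.5,interpolation=cv2.INTER_CUBIC))
E
```

```text
t: 37.05
tcp_pos: [0.5211, 0.3305, 0.1435]
tool_rot: [0.998, 0.069, -0.002, 0.001]
ft_force: [0.7, 0.0, 0.9]
gripper_width: 0.04
row [-1.6 -5.4 57.5] spin -0.1 | now [0.5211 0.3305 0.1435] yaw 7.9 w 0.04 F [0.7 0.  0.9] t 37.05 j [ 0.45  0.3   1.71 -0.    1.14  0.31]
```

View pics/m5.png

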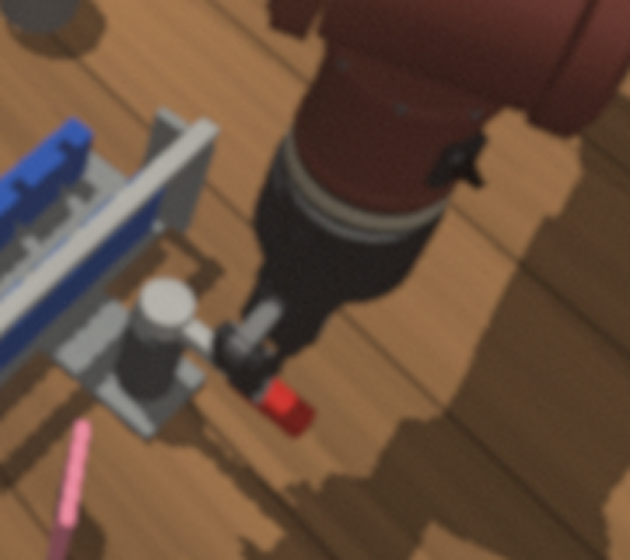

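The gripper is over the handle (red end at (290,410)). I'll descend around it.

```bash
python3 -m jog '[[40,-1,-5,20,0],[40,-1,-5,40,0],[40,-1,-5,57,0],[40,-1,-5,57,0],[40,-1,-5,57,0],[24,-1,-5,57,0],[24,-1,-5,57,0],[24,-1,-5,57,0],[24,-1,-5,57,0]]' 20
python3 - <<'E'
from h import *
go(*rk(0,.18),.086,8)
s=ctrl.sense();R=Ro.from_quat(s['tool_rot']).as_matrix()
pv=np.append(rk(0,.105),s['tcp_pos'][2]); v=s['tcp_pos']-pv; print(np.linalg.norm(v))
a0=np.radians(98)
for k in list(range(1,16))+[15.5]:
    a=a0+np.radians(6*k); p=pv+.075*np.array([np.cos(a),np.sin(a),0]); print(6*k,np.round(R.T@(p-s['tcp_pos'])*1e3,1))
E
```

```text
t: 37.85
tcp_pos: [0.5183, 0.3377, 0.0904]
tool_rot: [0.998, 0.07, -0.003, 0.0]
ft_force: [-8.2, -2.4, 5.9]
gripper_width: 0.0242
row [-0.   2.3  4.4] spin 0.1 | now [0.5183 0.3377 0.0904] yaw 8.1 w 0.0242 F [-8.2 -2.4  5.9] t 37.85 j [0.46 0.37 1.73 0.   1.05 0.32]
0.07728288536811687
6 [-7.9  2.7  0. ]
12 [-15.7   3.9   0.1]
18 [-23.2   5.9   0.1]
24 [-30.6   8.7   0.2]
30 [-37.6  12.3   0.2]
36 [-44.2  16.6   0.2]
42 [-50.3  21.5   0.3]
48 [-55.8  27.    0.3]
54 [-60.8  33.1   0.3]
60 [-65.1  39.7   0.3]
66 [-68.6  46.7   0.4]
72 [-71.5  54.    0.4]
78 [-73.5  61.6   0.4]
84 [-74.7  69.4   0.4]
90 [-75.2  77.2   0.4]
93.0 [-75.1  81.1   0.4]
```

```bash
python3 -m jog '[[24,-8,2,3,-6],[24,-16,4,3,-12],[24,-23,6,3,-18],[24,-31,9,3,-24],[24,-38,12,3,-30],[24,-44,16,3,-36],[24,-50,21,3,-42],[24,-56,27,3,-48],[24,-61,33,3,-54],[24,-65,39,3,-60],[24,-69,46,3,-66],[24,-71,54,3,-72],[24,-73,61,3,-78],[24,-75,69,3,-84],[24,-75,77,3,-90],[24,-75,80,3,-92],[24,-75,80,3,-92],[24,-75,80,3,-92]]' 20
python3 - <<'E'
from h import *
go(*rk(-.075,.105),.086,98)
shot('top','t17')
im=cv2.imread('pics/t17.png')[110:260,90:240]; cv2.imwrite('pics/t17b.png',cv2.resize(im,None,fx=4,fy=4,interpolation=cv2.INTER_CUBIC))
E
```

```text
t: 39.35
tcp_pos: [0.4589, 0.2495, 0.088]
tool_rot: [0.643, 0.766, 0.002, 0.0]
ft_force: [-1.3, 3.0, 2.4]
gripper_width: 0.0243
row [ 1.9 -3.9  2. ] spin 2.0 | now [0.4589 0.2495 0.088 ] yaw 100.0 w 0.0243 F [-1.3  3.   2.4] t 39.35 j [ 0.36  0.19  1.97  0.    0.98 -1.38]
```

View pics/t17b.png

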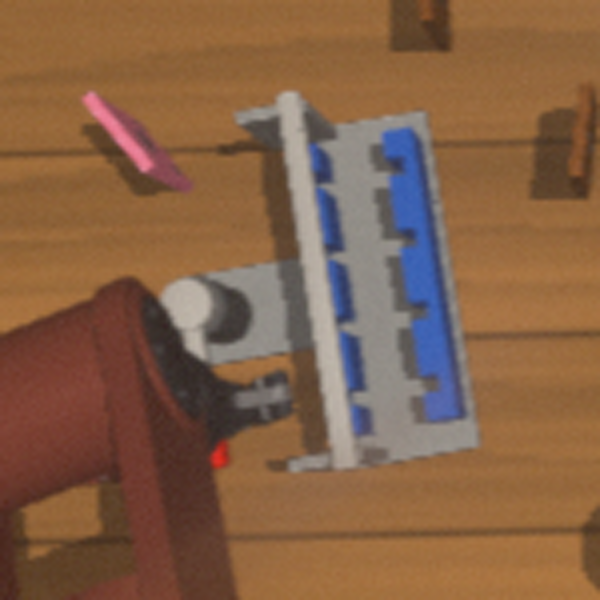

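The bar is back over the slots. I'll press a few millimetres further to confirm the stop.

```bash
python3 -m jog '[[24,-2,0,0,0],[24,-4,0,0,0],[24,-4,0,0,0],[24,-4,0,0,0]]' 20
python3 -m jog '[[45,4,0,0,0],[45,4,0,0,0],[45,4,0,0,0],[45,4,0,-30,0],[45,4,0,-70,0],[45,4,0,-110,0],[45,4,0,-130,0],[45,4,0,-130,0]]' 20
python3 - <<'E'
from h import *
go(.35,-.15,.2,60)
E
```

```text
t: 39.73
tcp_pos: [0.459, 0.2491, 0.0877]
tool_rot: [0.644, 0.765, 0.005, -0.002]
ft_force: [-4.0, 14.9, 3.8]
gripper_width: 0.024
t: 40.4
tcp_pos: [0.4615, 0.2489, 0.2222]
tool_rot: [0.643, 0.766, 0.005, 0.004]
ft_force: [-0.2, 0.2, 0.7]
gripper_width: 0.0452
row [-373.3 -179.6   19.5] spin 40.0 | now [0.4615 0.2489 0.2222] yaw 100.0 w 0.0452 F [-0.2  0.2  0.7] t 40.4 j [ 0.36  0.01  1.88 -0.    1.24 -1.38]
```

The force rose to 15 N with no movement, so the lever is on its locked stop, and it is now released. I'll move aside for final pictures.

```bash
python3 -m jog '[[45,-100,-20,-20,20],[45,-200,-40,-20,20],[45,-210,-45,-20,20],[45,-210,-45,-20,20],[45,-210,-45,-20,20],[45,-210,-45,-20,20],[45,-210,-45,-20,20],[45,-210,-45,-20,20]]' 20
python3 - <<'E'
from h import *
go(.35,-.15,.2,60)
d=shot('top','t18');shot('scene','s18')
cv2.imwrite('pics/t18b.png',cv2.resize(cv2.imread('pics/t18.png')[70:300,100:420],None,fx=2.4,fy=2.4,interpolation=cv2.INTER_CUBIC))
cv2.imwrite('pics/s18b.png',cv2.resize(cv2.imread('pics/s18.png'),(800,600),interpolation=cv2.INTER_CUBIC))
h=cv2.cvtColor(d['image'],cv2.COLOR_RGB2HSV)
red=(((h[...,0]<6)|(h[...,0]>174))&(h[...,1]>190)&(h[...,2]>110)).astype(np.uint8)
n,l,st,ce=cv2.connectedComponentsWithStats(red)
for i in range(1,n):
    if st[i,4]>20: print(st[i],ce[i],onz(d,*ce[i],.093))
E
```

```text
t: 41.07
tcp_pos: [0.4491, 0.0332, 0.2344]
tool_rot: [0.766, 0.642, -0.0, -0.001]
ft_force: [0.4, 0.2, -0.3]
gripper_width: 0.0453
row [-197.7  -65.5   34.5] spin 19.9 | now [0.4491 0.0332 0.2344] yaw 79.9 w 0.0453 F [ 0.4  0.2 -0.3] t 41.07 j [-0.08 -0.16  2.02  0.    1.29 -1.48]
[363 194   8   9  53] [367.09433962 198.1509434 ] [ 0.48579532 -0.2920553   0.093     ]
[137 207   9  20 121] [140.8677686 216.3553719] [0.45474052 0.25347164 0.093     ]
```

View pics/t18b.png

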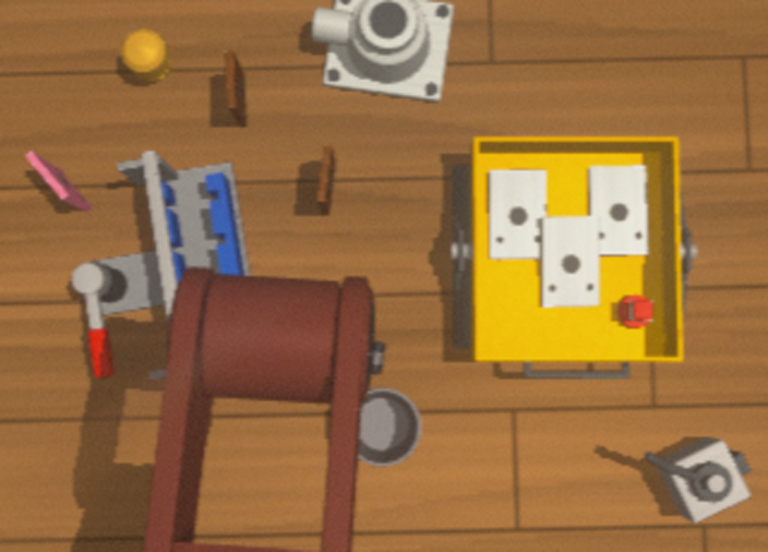

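View pics/s18b.png

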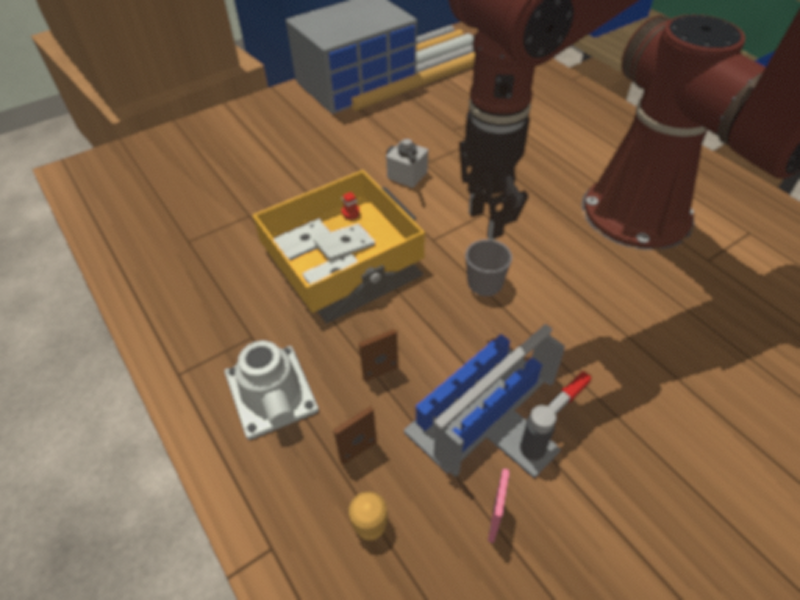

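In the final pictures, three plates lie flat in the bin at (517,215), (618,210) and (570,262), and the marker stands at (636,311). The lever handle is at (100,353), the same spot as at the start, and the other objects haven't moved. I'm handing in.

```bash
python3 -c "
from cell import job
print(job.job_done())"
```

```text
the job is handed in; nothing more can be done
None
```

The job is finished and handed in at about 41 s of the 210 s; no verdict was reported.

I swung the lever to its open stop and tipped each of the three plates present (the fourth slot was empty) flat into the bin. I then found the marker again after it had been knocked aside and stood it in the bin. Last, I swung the lever back to locked over the empty rack.

**Last checks:**
- **Plates and marker:** the final pictures show all three plates flat inside the bin, one overlapping the others a little, with the marker standing next to them.
- **Lever:** its handle is within a pixel of where it started, and pressing on the locked stop gave 15 N with no movement.
- **Other objects:** the housing, toolpost, oil cup and parts cup looked unmoved in the pictures.
- **Robot:** the gripper was clear of everything at hand-in.

No check failed. The only disagreements were small: the two views differed by about 15° on the marker's stem angle, and the measured tool position was sometimes 2 to 6 mm off the commanded one, which I corrected before each grasp.

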